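# Run the torch carriage round the bent guide rod and latch it home

### The arm

A 7-joint arm with a two-finger parallel gripper is mounted at the origin on a cart in front of the work surface, level with it; the furniture and walls round the work are solid. World frame = base frame: x ahead of the robot, y to its left, z up, the work surface at z = 0. Lengths are in m, angles in rad, forces in N, time in s.
With the tool pointing down it reaches from about 0.425 to 0.825 m from the base axis. Payload 3.6 kg.
Tool frame: the origin (TCP) lies where the fingers leave the gripper's body, on its centre line; the fingertips stand 73 mm ahead of it and the grasp point (between the pads) lies 54 mm ahead of it (bot.nose_length is the distance from the TCP to the fingertips, in m); x points along the fingers, y is the direction in which the jaws open and shut, and the axes are right-handed (so a half turn about x gives the same grasp; the last joint's range is limited). The gripper opens to 85 mm and grips with 20 to 120 N. Pads are 22 mm wide; open, the fingers measure 114 mm over their backs; the gripper's body (76 mm by 85 mm) begins 54 mm behind the grasp point. The pads swing forward as they close: fully open they stand 13 mm farther back than shut.
Start: joints at [-1.355, 0.615, -0.013, 1.423, 0.008, 1.103, -0.04], TCP at [0.156, 0.631, 0.304] pointing down, gripper open.
Joint ranges: [-3.12, 3.12], [-0.3, 2.06], [-1.34, 1.32], [0.26, 2.42], [-1.36, 4.5], [0.01, 1.98], [-2.84, 2.84]. Speed limits (rad/s): [2.79, 2.79, 3.14, 3.14, 3.14, 3.14, 3.14].

### API

Orientations are given as a rotation vector (axis times angle).
In Python, from station import status, get_image, camera_model, bot, search_frame gives the robot as it stands.
- The arm moves only by the tool jog_arm, never from a script. Its argument "targets" is a list of rows, each a list of 6 numbers: the shift along the world's x, y, z in mm, then the turn, a rotation vector about the world's x, y, z in degrees. In form: [[x, y, z, rx, ry, rz], ...]. A call has 1 to 20 rows; each row shifts and turns the pose as measured when the row begins; what a row does not reach is not made up. A row lasts 1/10 s, in which the tool goes at most 50 mm and 8.59 degrees, less where a joint would pass 70% of its speed; a pose out of reach is approached as far as the arm can. A call is refused whole if a number of a shift passes 50 or a number of a turn 8.59, either way. A call with a gripper value outside its range is refused whole. "fingers" is the gripper command: -1 is shut, 1 is fully open, values between are in proportion, set as the call begins (left out, the last holds). The fingers move at their own pace and stop on an object; "newtons" is the grip in N (left out, the last holds). Time passes only in rows, so rows that do not move let the fingers close. It gives the time, the measured TCP pose, the force and the opening at its end, in the units of the state.
- status.observe(): the state, without advancing time (a new reading comes with each control period).
- get_image(name): name is "side" or "top"; returns (picture, depth): 400x640x3 uint8, blue, green, red; 400x640 float32, m along the optical axis (not along the pixel's ray), 0 where there is no reading.
- camera_model(name): a dict with "mtx" (3x3 intrinsics, pixels), "T" (4x4, takes a point from camera to world coordinates). Camera axes: x right, y up, looking along -z (the intrinsics and any distortion apply to the point x, -y, -z); pixel columns grow to the right and rows downward; lengths in m; the calibration is good to about 2 mm. A picture is of the moment at which its call begins. camera_model takes no time and is no camera call.
- bot.job_done(): hands the job in, once; it reports no verdict.
Trained networks look in the newest picture that a camera, given by its name, has taken for a name from the list of things; names that differ only in an ending like _2 or _b are one class to them, and where a whole thing is asked for, a point or a joint stands for the part that bears it (a point fixed in the world has none). Each returns a list of dicts, best first, with "p" (0 to 1); they miss things now and then, are a little off and sometimes report something else, mostly with a low value. They report only what shows in the picture. A call takes as long as a camera call. They do not tell look-alikes from the thing itself.
- search_frame(camera, name): "at" ([x, y, z] in m, in world coordinates, good to about 4 mm: the middle of the surface that is visible of it).
The state is a dict: "t": time; "joint_positions": joint angles; "qd": joint speeds; "joint_torque": joint torques, N m; "eef_pos": TCP position; "ee_rot": TCP orientation; "wrist_force": force on the tool from outside, world axes, zero at the start; "moment": the same for the moment, N m; "opening": opening from 0.0 (shut) to 1.0 (fully open).
Only numpy, scipy, OpenCV 4.12 (cv2) and the standard library are available. Lean on these libraries where they do the work, as an engineer would, in place of code of your own. Each camera call takes 0.05 s, during which the arm holds its last target.

### The job

Set up the arc-cutting jig: pick up the small bored carriage block from the cabinet top, thread it onto the open end of the jig's bent guide rod, slide it round the bend, turning it with the rod, and push it home against the pair of spring studs until the latch pin under the rod clicks up into the slot of its sole and keeps it there. Let go of it. Work with a light hand, feeling for binding and for the click: nothing may press on the rod or on the studs with more than about 18 N at any time. Leave the magnet, the bracket and the nozzle where they are.

Things in the scene. Friction and masses are not known exactly. Their poses are not given: they have to be found in the camera images.
- carriage_bore (a point): Middle of the carriage's bore. Carriage: loose block, 40 mm long (x), 36 wide (y), 39 high, oil nipple 3 mm on top, 0.3 kg; stands on its sole, 22 mm below this point. Grip it across its width from above. Bore along x, diameter 13.8 mm over the middle 26 mm, 17.2 mm in the black 7 mm end plates; both ends alike, either may go first.
- carriage_sole (a point): Middle of the underside of the carriage's steel sole, 22 mm below the bore. Two side rails, between them a 15 mm wide channel with a slot in its middle, 10 mm long (x), into which the latch pin clicks; towards both ends the channel's floor ramps up at 27 degrees. Axes: those of the carriage.
- rod_tip (a point): Outermost point of the rounded open end of the jig's guide rod, on its axis. Rod: round steel bar, 12 mm in diameter, level, axis 130 mm above the cabinet top, carried only by the post at its far end. Axes: the jig's. From here it runs 56 mm straight along the jig's +x, bends 80 degrees to the right (clockwise from above) on a 120 mm radius, then runs straight to its collar and the post.
- arc_centre (a point): Centre of the rod's bend, at the height of the rod's axis, above a base plate (12 mm thick, x -50 to 154, y -73 to 55 mm) with a 70 mm cut ring on a spigot. Axes: the jig's. In these the rod tip is at (-56, 120, 0) mm, the bend begins at (0, 120, 0), ends at (118.2, 20.8, 0), and the rod runs on along (0.1736, -0.9848, 0). The jig stands fast.
- bend_mid (a point): Point on the rod's axis half-way round the bend, 50 degrees from the jig's x axis as seen from the arc centre. Axes: the jig's. The carriage's bore passes the bend with about 0.5 mm of play either way; beyond that it binds and the side force rises. Let go on the rod, the carriage hangs 0.9 mm low.
- home (a point): Where the middle of the carriage's bore lies when latched: on the rod's axis, 25 mm past the end of the bend, at (122.5, -3.8, 0) mm from the arc centre in the jig's axes, which are its axes too. The rod's collar (20 mm in diameter) is a hard stop for the carriage 2 mm past home. The post stands 30 mm beyond home, 34 mm wide, its top 16 mm above the rod's axis.
- latch_pin (a joint): Latch pin (8 mm, round nose, pull knob below) that stands up from the lug under the rod, 1.5 mm past the home point: m pushed down. 0 = fully up, as at the start and when clicked into the sole's slot; the sole rides over it with the pin 3 to 6 mm down, beginning 20 mm before home (3 to 5 N of push). Its spring gives 1.5 to 4 N.
- studs (a joint): Pair of spring studs: 7 mm round-nosed pins that jut from the post side by side, level, 18.5 mm below the rod's axis, and move as one: m pushed in, 0 = free. The ends of the carriage's rails meet them 2.5 mm before home; 7 N to start them, 8 N at 2.5 mm. With friction the latch clicks at about 6 to 11 N of push; then the studs hold the carriage back against the pin, free of play.
- guide_rod: The bent rod with its collar, fixed to the jig. Origin on the cabinet top below the arc centre. Axes: the jig's.
- magnet: Bystander: flat arrow-shaped welding magnet, 69 x 102 x 14 mm, lying on the cabinet top. Origin at the centre of its underside.
- bracket: Bystander: rusty L-shaped cut bracket, 75 x 100 x 5 mm, lying flat. Origin at the centre of its underside.
- tip_nozzle: Bystander: small copper cutting nozzle, 17 mm in diameter, 22 mm high, standing upright. Origin at the centre of its underside.
Mind the look-alikes: they are no part of the job. Of the things that look like the part that bears carriage_bore, take the one that is nearest to the robot's base at the start.

How it is judged:
By the outcome, as a careful person would: the job done as asked, in the order asked, and still so for the second after the job is handed in, with the robot touching nothing.
It also fails if it takes over 72 s, if anything falls off the work surface, if the arm or the gripper's body presses on something with over 40 N, if the wrist force passes 120 N, or if a joint passes its speed limit or range.

## Working session

There is one attempt and no reset: what is moved stays moved. The work goes in short steps, Python scripts to look and compute and a tool call to move; the robot and the scene stay as the last step left them, time stands still between calls to the robot, and variables do not carry over. Pictures are saved under pics/ and viewed, and the job is handed in when it is done.

Besides the shell and the picture viewer there is one more tool, called after "Request:" by a JSON object that holds its "op" and its "data". jog_arm: Moves the arm, as the interface text tells. Its arguments: {"type":"object","properties":{"targets":{"type":"array","items":{"type":"array","items":{"type":"number"}}},"fingers":{"type":"number"},"newtons":{"type":"number"}},"required":["targets"]}

```bash
ls; mkdir -p pics
python3 - <<'E'
from station import status, get_image, camera_model, bot, search_frame
import cv2,numpy as np
for n in ("side","top"):
    p,d=get_image(n); cv2.imwrite(f"pics/{n}0.png",p); np.save(f"pics/{n}0.npy",d)
    m=camera_model(n); print(n,m)
    for k in ["carriage_bore","rod_tip","arc_centre","bend_mid","home","magnet","latch_pin","guide_rod","studs"]:
        try: print(k,[(np.round(r["at"],4).tolist(),round(r["p"],2)) for r in search_frame(n,k)[:4]])
        except Exception as e: print(k,e)
print(status.observe())
E
```

```text
pics
side {'mtx': array([[437.05476278,   0.        , 315.05592141],
       [  0.        , 437.05476278, 194.34722582],
       [  0.        ,   0.        ,   1.        ]]), 'T': array([[-0.99957825, -0.00210687,  0.0289636 ,  0.60493651],
       [ 0.02719443, -0.41780573,  0.90812931,  0.74245328],
       [ 0.01018784,  0.90853395,  0.41768681,  0.4697674 ],
       [ 0.        ,  0.        ,  0.        ,  1.        ]])}
carriage_bore [([0.4476, -0.1299, 0.027], 0.83), ([0.4706, 0.1748, 0.011], 0.31)]
rod_tip [([0.6013, 0.0867, 0.1314], 0.63)]
arc_centre [([0.6284, -0.0155, 0.0093], 0.89)]
bend_mid [([0.632, -0.0161, 0.0131], 0.68)]
home [([0.6257, -0.0153, 0.0116], 0.74)]
magnet [([0.5685, -0.2031, 0.0072], 0.69), ([0.5995, 0.0875, 0.13], 0.55)]
latch_pin [([0.679, -0.0221, 0.0565], 0.5)]
guide_rod [([0.6035, 0.0882, 0.1323], 0.69), ([0.4711, 0.1784, 0.0119], 0.22)]
studs []
top {'mtx': array([[418.94927641,   0.        , 320.37815547],
       [  0.        , 418.94927641, 199.56488993],
       [  0.        ,   0.        ,   1.        ]]), 'T': array([[ 0.05371295,  0.97269368, -0.225
[... 670 characters left out ...]
.6371, 0.0661, 0.1359], 0.61)]
studs []
{'t': 1.0, 'joint_positions': array([-1.35549519,  0.61487646, -0.01259748,  1.42339128,  0.00808041,
        1.1033929 , -0.0403762 ]), 'qd': array([ 0.00052136, -0.00087991, -0.0007269 , -0.00048534, -0.0001701 ,
       -0.00030366, -0.00038984]), 'joint_torque': array([-7.80983282e-04, -4.69113207e+01,  2.58851778e-01, -1.71347433e+01,
        1.00707536e-02,  1.65691334e-03,  3.78343202e-06]), 'eef_pos': array([0.15561552, 0.63107611, 0.30391541]), 'ee_rot': array([ 0.1897746 ,  1.56250609, -0.18979498]), 'wrist_force': array([0.13116762, 0.1456306 , 0.6578528 ]), 'moment': array([0.03830178, 0.01546223, 0.02151218]), 'opening': 0.9977698797742711}
```

View pics/side0.png

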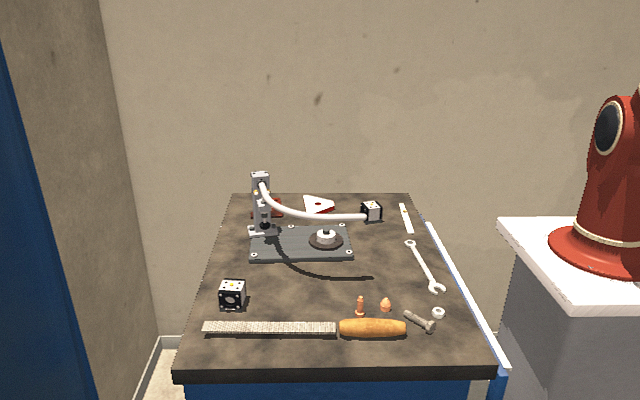

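View pics/top0.png

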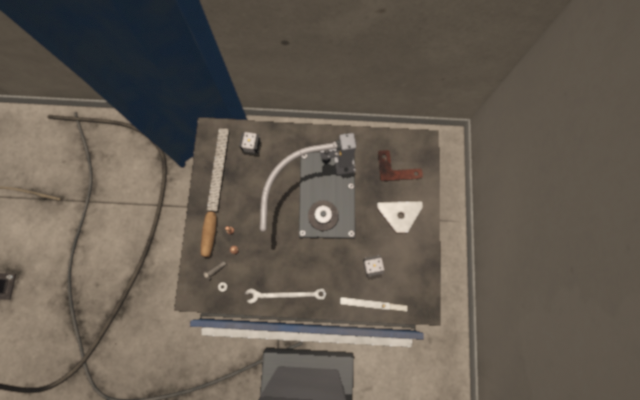

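Run:
```python
import cv2
t=cv2.imread("pics/top0.png"); s=cv2.imread("pics/side0.png")
cv2.imwrite("pics/t_rod.png",cv2.resize(t[130:245,245:375],None,fx=5,fy=5,interpolation=cv2.INTER_CUBIC))
cv2.imwrite("pics/t_car.png",cv2.resize(t[245:285,350:400],None,fx=12,fy=12,interpolation=cv2.INTER_CUBIC))
cv2.imwrite("pics/s_rod.png",cv2.resize(s[165:285,240:400],None,fx=5,fy=5,interpolation=cv2.INTER_CUBIC))
from station import bot,status
print([a for a in dir(bot) if a[0]!='_'],bot.nose_length)
from scipy.spatial.transform import Rotation as R
print(R.from_rotvec(status.observe()["ee_rot"]).as_matrix().round(3))
```

```text
['PlanningError', 'job_done', 'nose_length'] 0.0726
[[-0.     0.239  0.971]
 [-0.     0.971 -0.239]
 [-1.    -0.    -0.   ]]
```

View pics/t_rod.png

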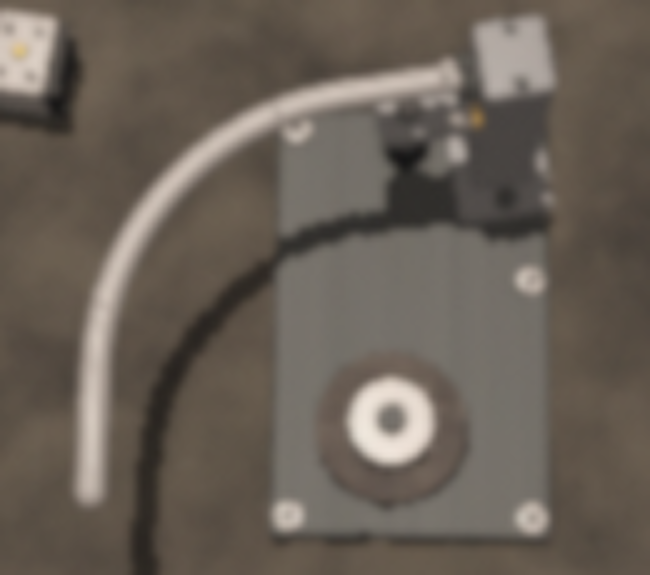

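View pics/t_car.png

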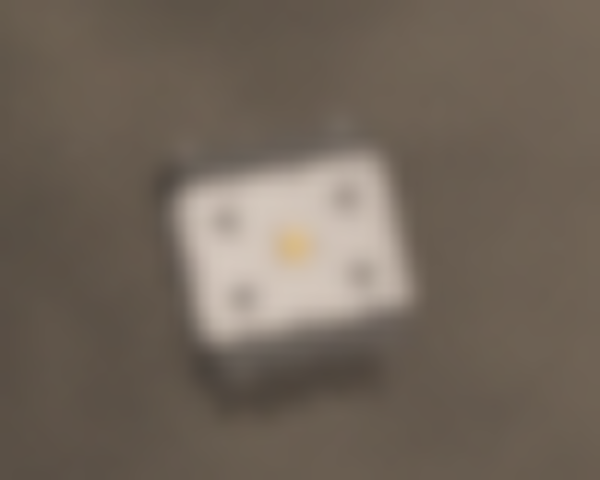

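View pics/s_rod.png

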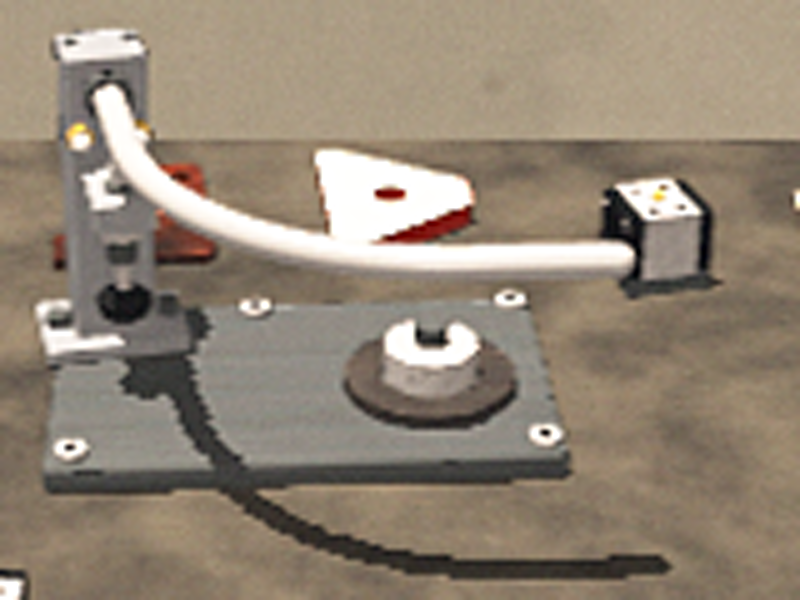

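```bash
cat > h.py <<'E'
import numpy as np, cv2
from station import status, get_image, camera_model, bot, search_frame
from scipy.spatial.transform import Rotation as R
from scipy.optimize import least_squares
def rays(cam,uv):
    m=camera_model(cam);K=m["mtx"];T=m["T"]
    uv=np.asarray(uv,float)
    d=np.stack([(uv[:,0]-K[0,2])/K[0,0],-(uv[:,1]-K[1,2])/K[1,1],-np.ones(len(uv))],1)
    d=d@T[:3,:3].T
    return T[:3,3],d/np.linalg.norm(d,axis=1,keepdims=True)
def atz(cam,uv,z):
    o,d=rays(cam,uv); s=(z-o[2])/d[:,2]; return o+s[:,None]*d
def proj(cam,P):
    m=camera_model(cam);K=m["mtx"];T=m["T"]
    c=(np.atleast_2d(P)-T[:3,3])@T[:3,:3]
    return np.stack([K[0,0]*c[:,0]/-c[:,2]+K[0,2],K[1,1]*c[:,1]/c[:,2]+K[1,2]],1)
def path(n=250,s0=0.006,s1=0.056+.16755+.022):
    s=np.linspace(s0,s1,n); out=[]
    return np.array([pt(v)[0] for v in s])
def pt(s):
    """s from tip in m -> jig xy, tangent angle"""
    if s<0.056: return np.array([-.056+s,.120]),0.
    a=(s-.056)/.12
    A=np.deg2rad(80)
    if a<A: return np.array([.12*np.sin(a),.12*np.cos(a)]),-a
    e=s-.056-.12*A
    return np.array([.12*np.sin(A)+e*np.cos(A),.12*np.cos(A)-e*np.sin(A)]),-A
def jig2w(p,J):
    c,s=np.cos(J[2]),np.sin(J[2]); p=np.atleast_2d(p)
    return np.stack([J[0]+c*p[:,0]-s*p[:,1],J[1]+s*p[:,0]+c*p[:,1]],1)
E
cat > fit.py <<'E'
from h import *
def fit(cam,img,x0,z=0.13,rmask=0.013,excl=None):
    g=img.astype(float)[:,:,::-1].mean(2)
    P=path()
    def dist(x,o,d):
        W=np.c_[jig2w(P,x),np.full(len(P),z)+ (x[6] if len(x)>6 else 0)]
        D=W[None]-o; # n path
        t=(D[0]@d.T) # path x pix
        q=np.sqrt(np.maximum((D[0]**2).sum(1)[:,None]-t**2,0))
        return q.min(0)
    uv0=proj(cam,np.c_[jig2w(P,x0),np.full(len(P),z)])
    lo=np.floor(uv0.min(0)-10).astype(int);hi=np.ceil(uv0.max(0)+10).astype(int)
    U,V=np.meshgrid(np.arange(lo[0],hi[0]),np.arange(lo[1],hi[1]))
    uv=np.c_[U.ravel(),V.ravel()]
    o,d=rays(cam,uv); 
    for it in range(4):
        q=dist(x0,o,d); m=q<rmask
        if excl is not None: m&=~excl(uv)
        I=g[uv[m,1],uv[m,0]]
        def f(x):
            q=dist(x,o,d[m]); s=1/(1+np.exp((q-.006)/(x[5]*1e-3)))
            return (x[3]+(x[4]-x[3])*s-I)
        x=np.r_[x0[:3],np.percentile(I,20),np.percentile(I,80),0.8] if it==0 else x0
        r=least_squares(f,x,loss="soft_l1",f_scale=15,x_scale=[.001,.001,.01,10,10,.3],bounds=([-9]*5+[.1],[9]*2+[4,300,300,5])) 
        x0=r.x
    return x0,np.sqrt((r.fun**2).mean())
if __name__=="__main__":
    t=cv2.imread("pics/top0.png"); s=cv2.imread("pics/side0.png")
    # initial: tip px(263,229), ring centre
    tip=atz("top",[[262.8,229.5]],.13)[0]; c=atz("top",[[245+390/5,130+417/5]],.03)[0]; print(tip,c)
    for cam,im in (("top",t),("side",s)):
        for yaw in (0.,):
            x,e=fit(cam,im,np.array([c[0],c[1],yaw]))
            print(cam,x.round(4),"yawdeg",np.rad2deg(x[2]).round(2),e, "tip",jig2w([-.056,.12],x), "home",jig2w([.1225,-.0038],x))
            v=im.copy(); v=cv2.resize(v,None,fx=4,fy=4,interpolation=cv2.INTER_CUBIC)
            uv=proj(cam,np.c_[jig2w(path(s0=0),x),np.full(250,.13)])
            for a in uv: cv2.circle(v,tuple(int(k) for k in (a+.5)*4-.5),1,(0,0,255),-1)
            l=(uv.min(0)*4-60).astype(int);h=(uv.max(0)*4+60).astype(int)
            cv2.imwrite(f"pics/fit_{cam}.png",v[l[1]:h[1],l[0]:h[0]])
E
python3 fit.py
```

```text
[0.50063462 0.08982989 0.13      ] [ 0.55936451 -0.02753637  0.03      ]
top [ 5.593000e-01 -2.710000e-02  2.700000e-02  7.640160e+01  1.804584e+02
  1.470900e+00] yawdeg 1.55 15.32899993397647 tip [[0.50013047 0.0913595 ]] home [[ 0.68190618 -0.02757864]]
side [ 5.593000e-01 -3.080000e-02  1.560000e-02  1.047661e+02  2.477216e+02
  1.156000e+00] yawdeg 0.89 46.54869417271024 tip [[0.50147216 0.08833056]] home [[ 0.68188333 -0.03266737]]
```

View pics/fit_top.png

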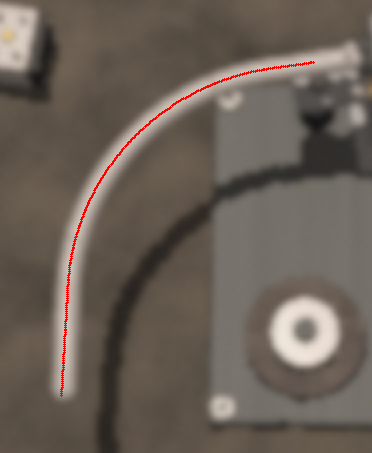

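View pics/fit_side.png

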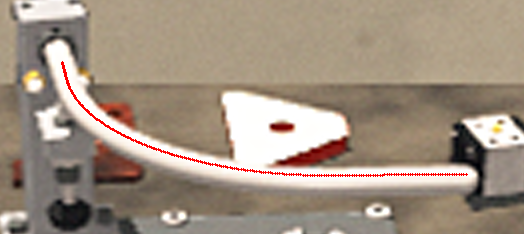

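```bash
cat > fit2.py <<'E'
from h import *
from scipy.ndimage import map_coordinates, gaussian_filter1d
def centres(cam,img,J,z=.13,s0=.008,s1=.235,n=60,half=7):
    g=img.astype(float).mean(2)
    S=np.linspace(s0,s1,n); out=[]
    for s in S:
        a=proj(cam,np.r_[jig2w(pt(s-.002)[0],J)[0],z])[0]; b=proj(cam,np.r_[jig2w(pt(s+.002)[0],J)[0],z])[0]
        c=(a+b)/2; t=(b-a)/np.linalg.norm(b-a); nrm=np.array([-t[1],t[0]])
        o=np.arange(-half,half+.01,.1); q=c+o[:,None]*nrm
        p=gaussian_filter1d(map_coordinates(g,[q[:,1],q[:,0]],order=1),3)
        d=np.gradient(p); i=d.argmax(); j=d.argmin()
        out.append([s,*(c+nrm*(o[i]+o[j])/2),o[j]-o[i],*nrm])
    return np.array(out)
def fit(cam,img,J0,z=.13,free_z=False,rng=(0,9),verbose=0):
    J=np.r_[J0[:3],0.]
    for it in range(4):
        C=centres(cam,img,J,z+J[3]); w=C[:,3]; ok=(w>.5*np.median(w[w>0]))&(w<1.6*np.median(w[w>0]))
        uv=C[ok,1:3]; nn=C[ok,4:6]
        P=path(400,0.0,.245)
        def f(x):
            q=proj(cam,np.c_[jig2w(P,x),np.full(len(P),z+(x[3] if free_z else 0))])
            D=uv[:,None]-q[None]; k=(D**2).sum(2).argmin(1)
            return (D[np.arange(len(uv)),k]*nn).sum(1)
        r=least_squares(f,J,loss="soft_l1",f_scale=.3,x_scale=[.001,.001,.01,.001]); J=r.x
    return J,r,C,ok
if __name__=="__main__":
    t=cv2.imread("pics/top0.png"); s=cv2.imread("pics/side0.png")
    for cam,im in (("top",t),("side",s)):
        for fz in (False,True):
            x,r,C,ok=fit(cam,im,np.array([.5593,-.028,.02]),free_z=fz)
            print(cam,fz,x.round(4),"yawdeg",np.rad2deg(x[2]).round(2),"rms px",np.sqrt((r.fun**2).mean()).round(3),ok.sum(),"tip",jig2w([-.056,.12],x).round(4), "home",jig2w([.1225,-.0038],x).round(4),"w",np.median(C[ok,3]))
            if not fz: print(r.fun.round(2))
E
python3 fit2.py
```

```text
top False [ 0.56   -0.0271  0.0385  0.    ] yawdeg 2.21 rms px 0.136 60 tip [[0.4994 0.0907]] home [[ 0.6826 -0.0262]] w 4.799999999999983
[ 0.   -0.05  0.15  0.1   0.05  0.   -0.1  -0.4  -0.3   0.05  0.05  0.
 -0.1  -0.09  0.06 -0.09  0.06  0.26 -0.04 -0.09 -0.09 -0.09 -0.04 -0.09
  0.01  0.01  0.06  0.01  0.01  0.06  0.11  0.16  0.06  0.16  0.01  0.01
  0.01  0.11  0.01  0.06  0.11 -0.04  0.01  0.16  0.06  0.16  0.21 -0.04
 -0.24 -0.34 -0.04 -0.34  0.01 -0.19  0.01  0.06 -0.1   0.05  0.2  -0.3 ]
top True [ 0.5579 -0.0279  0.0437  0.0065] yawdeg 2.51 rms px 0.129 60 tip [[0.4967 0.0895]] home [[ 0.6805 -0.0263]] w 4.849999999999983
side False [ 0.5584 -0.028   0.0761  0.    ] yawdeg 4.36 rms px 0.258 56 tip [[0.4934 0.0874]] home [[ 0.6808 -0.0225]] w 5.249999999999981
[ 0.03  0.08  0.14  0.19 -0.1  -0.   -0.2  -0.14 -0.09 -0.09  0.02  0.12
  0.13  0.23  0.23  0.23  0.28  0.23 -0.12 -0.37 -0.57 -0.37  0.18 -0.08
  0.37  0.07  0.02  0.12  0.02  0.02 -0.08 -0.13  0.17 -0.18 -0.03  0.12
 -0.28 -0.13  0.07 -0.19  0.01 -0.14 -0.19 -0.14 -0.14 -0.24 -0.39  0.01
  0.   -0.15  0.2   0.2   0.85  0.75  0.7  -0.09]
side True [ 0.5594 -0.0483  0.0527 -0.0103] yawdeg 3.02 rms px 0.224 55 tip [[0.4972 0.0686]] home [[ 0.682  -0.0457]] w 5.1999999999999815
```

```bash
cat > joint.py <<'E'
from fit2 import *
t=cv2.imread("pics/top0.png"); s=cv2.imread("pics/side0.png")
J=np.array([.56,-.0275,.04,0])
Cs=[]
for cam,im in (("top",t),("side",s)):
    x,r,C,ok=fit(cam,im,J); Cs.append((cam,C[ok]))
P=path(400,0,.245)
def f(x,cams=None):
    out=[]
    for k,(cam,C) in enumerate(Cs):
        xx=x[:3].copy()
        off=np.array([x[4],x[5]]) if k else 0
        q=proj(cam,np.c_[jig2w(P,xx),np.full(len(P),.13+x[3])])+off
        D=C[:,1:3][:,None]-q[None]; i=(D**2).sum(2).argmin(1)
        out.append((D[np.arange(len(C)),i]*C[:,4:6]).sum(1))
    return np.concatenate(out+[np.array([x[3]/.0015, x[4]/1.,x[5]/1.])])
for fix in (0,1):
    r=least_squares((lambda x: f(np.r_[x[:3],0,0,0])) if fix else f,np.r_[J,0,0],loss="soft_l1",f_scale=.3,x_scale=[.001,.001,.01,.001,1,1])
    print(r.x.round(4),np.rad2deg(r.x[2]),r.cost, "tip",jig2w([-.056,.12],r.x).round(4), "home",jig2w([.1225,-.0038],r.x).round(4))
# base plate screws/ring in top: distances
# carriage top
uv=np.array([[350+295/12-.5+.04,245+247/12-.5+.04]])
print("nipple",atz("top",uv,.042))
cor=np.array([[178,188],[380,152],[412,302],[208,345]])/12-.46+[350,245]
w=atz("top",cor,.039); print(w.round(4), w.mean(0)); 
for i in range(4): e=w[(i+1)%4]-w[i]; print(np.linalg.norm(e).round(4),np.rad2deg(np.arctan2(e[1],e[0])).round(1))
E
python3 joint.py
```

```text
Traceback (most recent call last):
  File "joint.py", line 6, in <module>
    x,r,C,ok=fit(cam,im,J); Cs.append((cam,C[ok]))
             ~~~^^^^^^^^^^
  File "fit2.py", line 17, in fit
    C=centres(cam,img,J,z+J[3]); w=C[:,3]; ok=(w>.5*np.median(w[w>0]))&(w<1.6*np.median(w[w>0]))
  File "fit2.py", line 7, in centres
    a=proj(cam,np.r_[jig2w(pt(s-.002)[0],J)[0],z])[0]; b=proj(cam,np.r_[jig2w(pt(s+.002)[0],J)[0],z])[0]
      ~~~~^^^^^^^^^^^^^^^^^^^^^^^^^^^^^^^^^^^^^^^^
  File "h.py", line 14, in proj
    m=camera_model(cam);K=m["mtx"];T=m["T"]
ValueError: time passes only in moves, steps and waits
```

```bash
python3 - <<'E'
import re
s=open('h.py').read()
s=s.replace("def rays","_cm={}\ndef CM(c):\n    if c not in _cm: _cm[c]=camera_model(c)\n    return _cm[c]\ndef rays",1)
s=s.replace("m=camera_model(cam)","m=CM(cam)")
open('h.py','w').write(s)
E
python3 joint.py
```

```text
[ 5.598e-01 -2.710e-02  4.510e-02  4.000e-04  5.629e-01 -1.741e-01] 2.5821619716562836 1.8682111387769822 tip [[0.4984 0.0903]] home [[ 0.6823 -0.0253]]
[ 0.5593 -0.0271  0.0498  0.      0.      0.    ] 2.8554696467647975 5.502311949211098 tip [[0.4974 0.0899]] home [[ 0.6818 -0.0248]]
nipple [[ 0.44954363 -0.14353033  0.042     ]]
[[ 0.4592 -0.1225  0.039 ]
 [ 0.4676 -0.1589  0.039 ]
 [ 0.4411 -0.1652  0.039 ]
 [ 0.4315 -0.1287  0.039 ]] [ 0.44987307 -0.14382172  0.039     ]
0.0373 -76.9
0.0273 -166.6
0.0377 104.8
0.0284 12.7
```

Request:
{"op": "jog_arm", "data": {"targets": [[24,-36,0,0,0,2.2],[24,-36,0,0,0,2.2],[24,-36,0,0,0,2.2],[24,-36,0,0,0,2.2],[24,-36,0,0,0,2.2],[24,-36,0,0,0,2.2],[24,-36,0,0,0,2.2],[24,-36,0,0,0,2.2],[24,-36,0,0,0,2.2],[24,-36,0,0,0,2.2],[24,-36,0,0,0,2.2],[24,-36,0,0,0,2.2]], "fingers": 1, "newtons": 40}}

```text
t: 2.2
eef_pos: [0.4456, 0.1883, 0.3056]
ee_rot: [-0.193, 1.56, 0.207]
wrist_force: [0.5, 0.3, 0.4]
opening: 1.0
```

Request:
{"op": "jog_arm", "data": {"targets": [[0,-42,-5,0,0,0],[0,-42,-10,0,0,0],[0,-42,-15,0,0,0],[0,-42,-15,0,0,0],[0,-42,-15,0,0,0],[0,-42,-15,0,0,0],[0,-42,-15,0,0,0],[2,-30,-10,0,0,0],[1,-4,0,0,0,0]]}}

```text
t: 3.1
eef_pos: [0.4534, -0.1594, 0.2059]
ee_rot: [-0.186, 1.544, 0.194]
wrist_force: [0.3, -0.1, 0.7]
opening: 0.999
```

```bash
cat > pose.py <<'E'
from h import *
def p(tag=None):
    s=status.observe(); M=R.from_rotvec(s["ee_rot"]).as_matrix()
    print("t",round(s["t"],2),"tcp mm",(s["eef_pos"]*1e3).round(2),"xtool",M[:,0].round(4),"yaw(y)",np.rad2deg(np.arctan2(M[1,1],M[0,1])).round(2),"ytool_z",M[2,1].round(4),"F",s["wrist_force"].round(2),"M",s["moment"].round(2),"open",round(s["opening"],4),"q",s["joint_positions"].round(2))
    return s
if __name__=="__main__":
    p()
E
python3 - <<'E'
import sys; sys.path.insert(0,'.')
from pose import *
p()
for n in ("top","side"):
    im,d=get_image(n); cv2.imwrite(f"pics/{n}1.png",im)
t=cv2.imread("pics/top1.png"); s=cv2.imread("pics/side1.png")
cv2.imwrite("pics/c1.png",np.hstack([cv2.resize(t[220:310,320:430],(390,320),interpolation=cv2.INTER_CUBIC),cv2.resize(s[130:250,330:480],(400,320),interpolation=cv2.INTER_CUBIC)]))
E
```

```text
t 3.1 tcp mm [ 453.38 -159.41  205.93] xtool [ 0.0178  0.0075 -0.9998] yaw(y) 103.92 ytool_z 0.003 F [ 0.3  -0.11  0.65] M [0.04 0.04 0.06] open 0.9986 q [ 0.31  0.49 -0.02  2.03 -0.01  0.61  2.11]
```

View pics/c1.png

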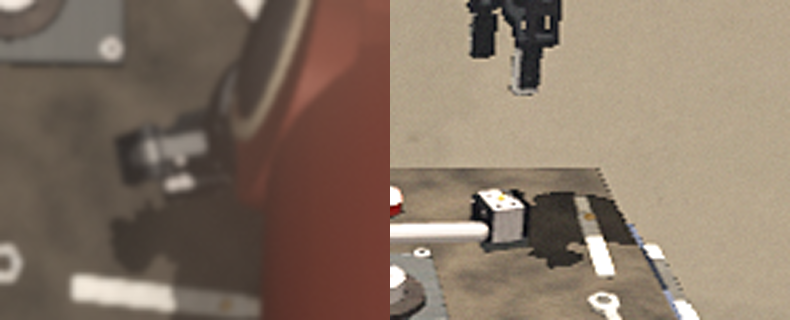

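Request:
{"op": "jog_arm", "data": {"targets": [[0,0,0,0,0,0]]}}

```text
t: 3.3
eef_pos: [0.4546, -0.1543, 0.2072]
ee_rot: [-0.189, 1.541, 0.202]
wrist_force: [0.3, 1.3, 0.1]
opening: 0.996
```

```bash
python3 pose.py
```

```text
t 3.3 tcp mm [ 454.65 -154.26  207.22] xtool [ 0.02    0.0107 -0.9997] yaw(y) 104.32 ytool_z 0.0054 F [0.31 1.3  0.11] M [ 0.01  0.01 -0.02] open 0.9955 q [ 0.31  0.49 -0.02  2.03 -0.01  0.61  2.11]
```

Request:
{"op": "jog_arm", "data": {"targets": [[-3,6,-25,-0.6,1.15,-0.8],[-2,4.5,-35,0,0,0],[0,0,-25,0,0,0],[0,0,-10,0,0,0],[0,0,0,0,0,0]]}}

```text
t: 3.8
eef_pos: [0.4542, -0.1342, 0.1139]
ee_rot: [-0.197, 1.55, 0.198]
wrist_force: [-0.1, -0.0, -0.5]
opening: 0.997
```

Run:
```python
import sys; sys.path.insert(0,'.')
from pose import *
p()
im,d=get_image("side"); cv2.imwrite("pics/s2.png",cv2.resize(im[150:250,330:450],None,fx=6,fy=6,interpolation=cv2.INTER_CUBIC))
p()
```

```text
t 3.8 tcp mm [ 454.2  -134.24  113.93] xtool [ 0.0117  0.002  -0.9999] yaw(y) 104.43 ytool_z -0.001 F [-0.12 -0.02 -0.52] M [ 0.03 -0.    0.01] open 0.9971 q [ 0.25  0.65 -0.01  2.11  0.    0.37  2.06]
t 3.85 tcp mm [ 454.58 -134.28  114.57] xtool [ 0.013   0.0018 -0.9999] yaw(y) 104.43 ytool_z -0.0014 F [-0.73  0.09  0.1 ] M [ 0.04  0.01 -0.03] open 1.0012 q [ 0.25  0.65 -0.01  2.11  0.    0.37  2.06]
```

View pics/s2.png

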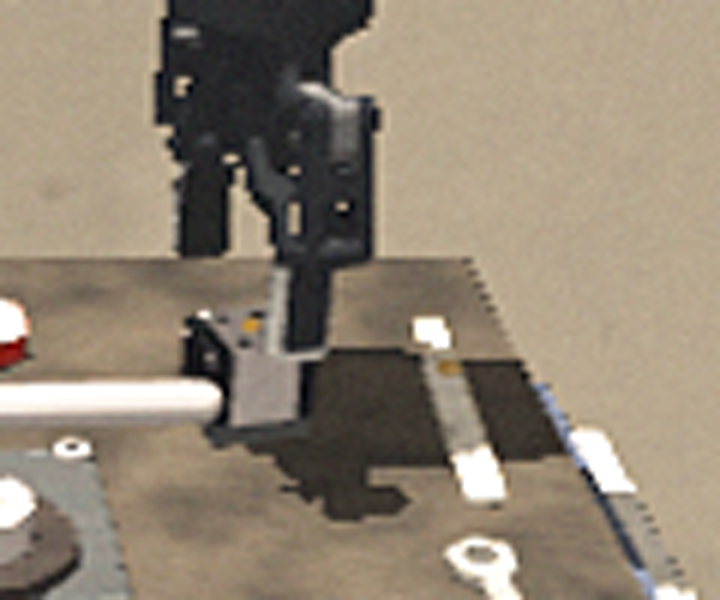

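Request:
{"op": "jog_arm", "data": {"targets": [[-2,-4,0,0,0.5,-0.5],[-2,-4,0,0,0.3,-0.4],[0,0,0,0,0,0],[0,0,0,0,0,0]]}}

```text
t: 4.25
eef_pos: [0.4524, -0.1434, 0.1183]
ee_rot: [-0.185, 1.558, 0.183]
wrist_force: [0.5, -0.8, -0.8]
opening: 1.0
```

```bash
python3 pose.py
```

```text
t 4.25 tcp mm [ 452.39 -143.44  118.34] xtool [ 5.4e-03 -4.0e-04 -1.0e+00] yaw(y) 103.45 ytool_z -0.0017 F [ 0.48 -0.83 -0.78] M [ 0.   -0.01 -0.01] open 0.9999 q [ 0.26  0.64 -0.    2.1   0.    0.39  2.06]
```

Request:
{"op": "jog_arm", "data": {"targets": [[0,0,0,0,0,0],[0,0,0,0,0,0],[0,0,0,0,0,0],[0,0,0,0,0,0]]}}

```text
t: 4.65
eef_pos: [0.4526, -0.1439, 0.1191]
ee_rot: [-0.185, 1.556, 0.182]
wrist_force: [-0.5, 0.2, -0.2]
opening: 0.997
```

```bash
python3 pose.py
```

```text
t 4.65 tcp mm [ 452.61 -143.87  119.09] xtool [ 6.9e-03 -8.0e-04 -1.0e+00] yaw(y) 103.41 ytool_z -0.0024 F [-0.48  0.21 -0.25] M [-0.02 -0.01 -0.03] open 0.9974 q [ 0.27  0.64 -0.    2.1   0.    0.39  2.06]
```

Request:
{"op": "jog_arm", "data": {"targets": [[-1.5,0,-14,0,0.3,0],[-1.5,0,-14,0,0.2,0],[0,0,-8,0,0,0],[0,0,-3,0,0,0],[0,0,0,0,0,0]]}}

```text
t: 5.15
eef_pos: [0.4503, -0.1437, 0.0791]
ee_rot: [-0.185, 1.563, 0.183]
wrist_force: [-0.9, -0.0, 0.4]
opening: 0.999
```

```bash
python3 pose.py
```

```text
t 5.15 tcp mm [ 450.26 -143.74   79.06] xtool [-3.e-04 -1.e-03 -1.e+00] yaw(y) 103.44 ytool_z -0.0009 F [-0.9  -0.02  0.42] M [ 0.   -0.01  0.01] open 0.9994 q [ 0.26  0.72 -0.    2.12  0.01  0.3   2.06]
```

Request:
{"op": "jog_arm", "data": {"targets": [[0,0,0,0,0,0],[0,0,0,0,0,0],[0,0,0,0,0,0],[0,0,0,0,0,0],[0,0,0,0,0,0],[0,0,0,0,0,0]], "fingers": -1, "newtons": 50}}

```text
t: 5.75
eef_pos: [0.4508, -0.1441, 0.0804]
ee_rot: [-0.185, 1.561, 0.182]
wrist_force: [0.3, -0.8, -2.0]
opening: 0.414
```

```bash
python3 pose.py
```

```text
t 5.75 tcp mm [ 450.81 -144.05   80.38] xtool [ 0.0019 -0.0018 -1.    ] yaw(y) 103.42 ytool_z -0.0022 F [ 0.28 -0.77 -2.03] M [-0.04 -0.04  0.02] open 0.4141 q [ 0.26  0.72 -0.    2.12  0.01  0.3   2.06]
```

Request:
{"op": "jog_arm", "data": {"targets": [[0,0,12,0,0,0],[0,0,25,0,0,0],[0,5,35,0,0,0],[0,15,25,0,0,-1],[1,30,5,0,0,-2],[1,40,0,0,0,-2],[1,40,0,0,0,-2],[1,40,0,0,0,-2],[1,30,0,0,0,-2],[1,15,0,0,0,0],[0,0,0,0,0,0],[0,0,0,0,0,0]]}}

```text
t: 6.95
eef_pos: [0.451, 0.0782, 0.1923]
ee_rot: [-0.023, 1.57, 0.025]
wrist_force: [0.4, -0.3, -3.7]
opening: 0.415
```

Run:
```python
import sys; sys.path.insert(0,'.')
from pose import *
p()
for n in ("top","side"):
    im,d=get_image(n); cv2.imwrite(f"pics/{n}3.png",im)
t=cv2.imread("pics/top3.png"); s=cv2.imread("pics/side3.png")
cv2.imwrite("pics/c3.png",np.hstack([cv2.resize(t[190:270,220:320],(400,320),interpolation=cv2.INTER_CUBIC),cv2.resize(s[170:270,300:425],(400,320),interpolation=cv2.INTER_CUBIC)]))
p()
```

```text
t 6.95 tcp mm [451.01  78.19 192.34] xtool [ 0.001   0.0017 -1.    ] yaw(y) 91.75 ytool_z 0.0017 F [ 0.37 -0.29 -3.67] M [-0.05  0.01  0.01] open 0.4155 q [-0.29  0.49  0.1   2.09 -0.09  0.56  1.48]
t 7.05 tcp mm [451.25  77.37 192.26] xtool [ 0.0012  0.0016 -1.    ] yaw(y) 91.62 ytool_z 0.0016 F [ 0.3  -0.47 -3.53] M [-0.05 -0.06 -0.03] open 0.4119 q [-0.29  0.49  0.1   2.09 -0.09  0.56  1.48]
```

View pics/c3.png

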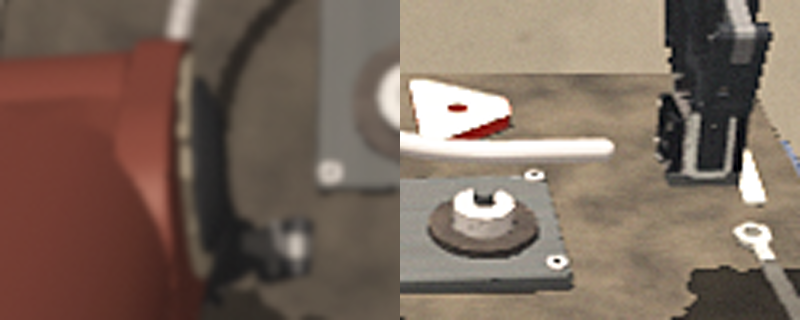

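Request:
{"op": "jog_arm", "data": {"targets": [[0,5,-2,0,0,0.5],[0,5,-2,0,0,0.4],[0,0,0,0,0,0],[0,0,0,0,0,0]]}}

```text
t: 7.45
eef_pos: [0.4513, 0.084, 0.1879]
ee_rot: [-0.03, 1.57, 0.03]
wrist_force: [-0.3, 0.5, -3.0]
opening: 0.416
```

```bash
cat > ov.py <<'E'
from pose import *
import sys
def overlay(tag,zo=.0578,J=np.array([.5598,-.0271,.0451]),off=np.array([.56,-.17]),crop=(320,160,440,250),sc=6,save=True):
    s=p(); im,d=get_image("side")
    M=R.from_rotvec(s["ee_rot"]).as_matrix(); o=s["eef_pos"]+zo*M[:,0]
    ex=np.cross(M[:,1],-M[:,0]); ey=M[:,1]; ez=-M[:,0]
    x0,y0,x1,y1=crop
    v=cv2.resize(im[y0:y1,x0:x1],None,fx=sc,fy=sc,interpolation=cv2.INTER_CUBIC)
    def px(P): q=proj("side",P)+off; return [tuple(int(round(k)) for k in (a-[x0,y0]+.5)*sc-.5) for a in q]
    pts=[]
    def seg(a,b,c):
        q=px(np.array([a,b])); cv2.line(v,q[0],q[1],c,1)
    C=lambda a,b,c:o+ex*a*.02+ey*b*.018+ez*c
    for b in (1,-1):
        for z in (-.022,.017): seg(C(-1,b,z),C(1,b,z),(0,255,0))
        for a in (1,-1): seg(C(a,b,-.022),C(a,b,.017),(0,255,0))
    for a in (1,-1):
        for z in (-.022,.017): seg(C(a,1,z),C(a,-1,z),(0,255,0))
    W=np.c_[jig2w(path(100,0,.24),J),np.full(100,.13)]
    for q in px(W): cv2.circle(v,q,1,(0,0,255),-1)
    seg(o-ex*.03,o+ex*.05,(255,0,0))
    cv2.imwrite(f"pics/{tag}.png",v); cv2.imwrite(f"pics/{tag}_raw.png",im); np.save(f"pics/{tag}_d.npy",d)
    # jig-frame report
    c,sn=np.cos(J[2]),np.sin(J[2]); r=o[:2]-J[:2]; jx=c*r[0]+sn*r[1]; jy=-sn*r[0]+c*r[1]
    print("bore jig mm",round(jx*1e3,2),round(jy*1e3,2),"z",round(o[2]*1e3,2))
if __name__=="__main__": overlay(sys.argv[1])
E
python3 ov.py o4
```

```text
t 7.45 tcp mm [451.26  84.04 187.87] xtool [ 3.e-04 -1.e-04 -1.e+00] yaw(y) 92.17 ytool_z -0.0001 F [-0.26  0.5  -2.96] M [-0.04  0.    0.03] open 0.4161 q [-0.3   0.5   0.1   2.09 -0.09  0.55  1.47]
bore jig mm -103.4 115.91 z 130.07
```

View pics/o4.png

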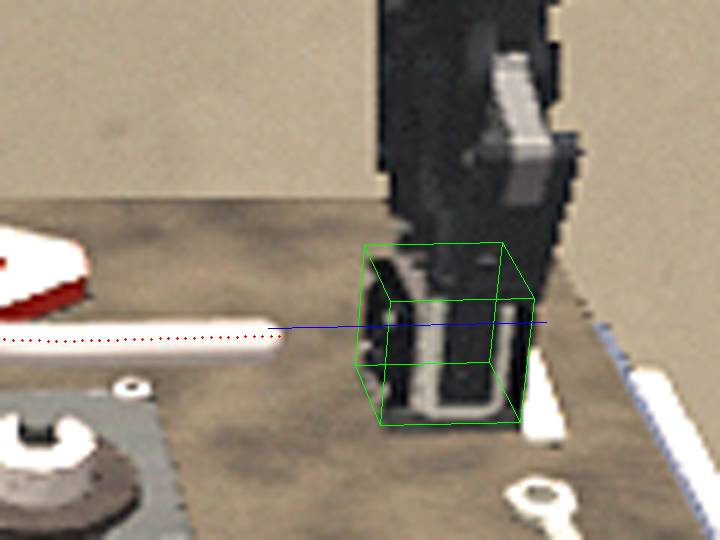

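```bash
cat > dep.py <<'E'
from h import *
import sys
tag=sys.argv[1]
im=cv2.imread(f"pics/{tag}_raw.png"); d=np.load(f"pics/{tag}_d.npy")
m=camera_model("side");K=m["mtx"];T=m["T"]
V,U=np.mgrid[0:400,0:640]
c=np.stack([(U-K[0,2])/K[0,0]*d,-(V-K[1,2])/K[1,1]*d,-d],-1)
W=c@T[:3,:3].T+T[:3,3]
np.set_printoptions(suppress=True,linewidth=200)
g=im.mean(2)
# carriage region
for v in range(205,236,2): print(v,"y:",(W[v,384:410:2,1]*1e3).round(0).astype(int),"z:",(W[v,384:410:6,2]*1e3).round(0).astype(int))
# rod points
ok=(W[...,2]>.12)&(W[...,2]<.15)&(W[...,0]<.62)&(W[...,0]>.49)&(d>0)&(U<368)
print(ok.sum()); 
for x in np.arange(.495,.62,.01):
    k=ok&(abs(W[...,0]-x)<.005)
    if k.sum()>3: print(x.round(3),k.sum(),W[k][:,1:].mean(0).round(4),W[k][:,2].max().round(4),W[k][:,1].max().round(4))
E
python3 dep.py o4
```

```text
205 y: [ 76  78  79  80 111 124 137 139 133 134 131 132 132] z: [143 145 173 171 170]
207 y: [ 84  86  86  85 112 132 137 136 133 133 132 131 134] z: [143 143 169 168 168]
209 y: [ 90  92  92  94 114 128 133 137 134 134 133 135 135] z: [142 144 164 165 165]
211 y: [ 94  99  99 102 109 110 117 117 114 115 108 100 101] z: [140 145 152 151 144]
213 y: [ 91 103 102 103 108 107 116 115 115 116 110 102 100] z: [135 142 148 148 140]
215 y: [ 94 102 102 104 108 112 117 114 114 117 109 100 101] z: [133 138 145 145 137]
217 y: [ 97 104 742 103 109 113 118 118 118 116 111 104 100] z: [131 134 142 141 132]
219 y: [ 97 103 103 104 110 112 118 113 116 116 110 103 102] z: [127 131 138 137 130]
221 y: [ 96 104 102 105 110 116 117 117 118 117 103 103 104] z: [123 128 134 134 127]
223 y: [ 98 105 103 106 111 116 116 114 114 116 103 103 100] z: [120 124 130 130 121]
225 y: [101 103 102 104 109 115 742 116 116 114 105 103 102] z: [118 120 470 125 118]
227 y: [102 106 106 104 111 116 116 115 114 110 102 103 -97] z: [114 116 122 119   4]
229 y: [101 105 104 103 109 108 108 110 110 102 103 103 -89] z: [110 111 114 111   3]
231 y: [102 103 103 102 104 106 105 102 103 103 102 103 -82] z: [107 107 108 108   2]
233 y: [-82 -81 -83 -81 -81 -82 -81 -82 -82 -80 -78 -83 -76] z: [-3 -2 -2 -2  1]
235 y: [-75 -73 -72 -73 -74 -74 -72 -73 -72 -74 -72 -71 -71] z: [-3 -2 -2 -3 -1]
886
0.495 36 [-0.4776  0.133 ] 0.1477 0.0951
0.505 65 [-0.2106  0.1322] 0.1499 0.0978
0.515 67 [-0.2127  0.1317] 0.1474 0.099
0.525 70 [-0.221   0.1324] 0.1498 0.0984
0.535 71 [-0.2163  0.1329] 0.1499 0.0998
0.545 68 [-0.2297  0.1326] 0.1499 0.1003
0.555 78 [-0.2078  0.1316] 0.1488 0.1014
0.565 79 [-0.2329  0.1329] 0.15 0.1001
0.575 71 [-0.2169  0.1322] 0.1496 0.099
0.585 71 [-0.2071  0.1321] 0.15 0.0978
0.595 71 [-0.2088  0.1318] 0.1494 0.0948
0.605 69 [-0.1974  0.1322] 0.1495 0.091
0.615 70 [-0.2074  0.1319] 0.1499 0.0863
```

```bash
cat >> dep.py <<'E'
print("---rod axis from depth")
J=np.array([.5598,-.0271,.0451])
Wp=np.c_[jig2w(path(40,.006,.12),J),np.full(40,.13)]
uv=proj("side",Wp)+[.56,-.17]
o,dr=rays("side",uv)
res=[]
for (u,v),dd,w in zip(uv,dr,Wp):
    u0,v0=int(round(u)),int(round(v))
    blk=W[v0,u0-1:u0+2].reshape(-1,3); q=np.median(blk,0)+dd*.006
    res.append(np.r_[w[0],q*1e3,(q-w)[1:]*1e3])
res=np.array(res); print(res[:,1:].round(1)[::4]); print("mean dy dz",np.median(res[:,4:],0))
E
python3 dep.py o4 | sed -n '/---/,$p'
```

```text
---rod axis from depth
[[502.3  89.9 129.2  -0.7  -0.8]
 [514.7  90.6 129.6  -0.4  -0.4]
 [526.5  90.3 129.5  -1.3  -0.5]
 [538.4  91.4 130.1  -0.7   0.1]
 [551.9  91.8 130.4  -0.8   0.4]
 [562.   90.7 129.9  -2.1  -0.1]
 [573.7  89.6 129.3  -2.4  -0.7]
 [585.4  89.8 129.5  -0.2  -0.5]
 [595.6  85.  128.9  -1.9  -1.1]
 [607.4  80.  128.3  -2.7  -1.7]]
mean dy dz [-1.20408651 -0.26854578]
```

Request:
{"op": "jog_arm", "data": {"targets": [[5,2,0,0,0,0.2],[7,2,0,0,0,0.1],[5,0,0,0,0,0],[0,0,0,0,0,0],[0,0,0,0,0,0]]}}

```text
t: 8.0
eef_pos: [0.4706, 0.0882, 0.1879]
ee_rot: [-0.034, 1.569, 0.034]
wrist_force: [0.0, -0.3, -3.4]
opening: 0.412
```

```bash
python3 ov.py o5; python3 dep.py o5 | tail -13
```

```text
t 8.0 tcp mm [470.6   88.17 187.87] xtool [ 1.4e-03 -1.0e-04 -1.0e+00] yaw(y) 92.46 ytool_z -0.0002 F [ 0.04 -0.33 -3.44] M [0.01 0.   0.02] open 0.4121 q [-0.3   0.52  0.1   2.04 -0.09  0.58  1.47]
bore jig mm -83.84 119.17 z 130.07
0.615 73 [-0.2263  0.1324] 0.1499 0.087
---rod axis from depth
[[502.8  88.8 128.6  -1.7  -1.4]
 [514.5  91.1 129.9   0.1  -0.1]
 [526.5  90.6 129.7  -1.   -0.3]
 [538.2  89.3 129.   -2.8  -1. ]
 [550.3  91.  130.   -1.6  -0. ]
 [562.   91.5 130.3  -1.4   0.3]
 [573.8  90.7 129.9  -1.3  -0.1]
 [585.5  89.1 129.1  -0.9  -0.9]
 [595.5  85.8 129.3  -1.1  -0.7]
 [607.4  81.7 129.2  -1.   -0.8]]
mean dy dz [-1.24565145 -0.32204921]
```

View pics/o5.png

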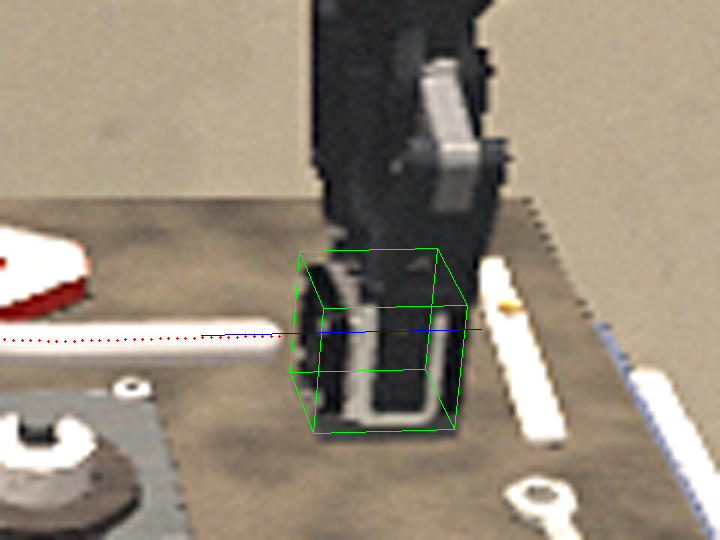

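Request:
{"op": "jog_arm", "data": {"targets": [[3,0.15,0.2,0,0,0],[3,0.15,0.2,0,0,0],[3,0.15,0,0,0,0],[2,0.1,0,0,0,0]]}}

```text
t: 8.45
eef_pos: [0.4818, 0.0886, 0.1883]
ee_rot: [-0.034, 1.57, 0.033]
wrist_force: [-0.0, 0.4, -3.8]
opening: 0.412
```

Run:
```python
from ov import *
overlay("o6")
```

```text
t 8.45 tcp mm [481.76  88.64 188.29] xtool [ 7.e-04 -3.e-04 -1.e+00] yaw(y) 92.46 ytool_z -0.0003 F [-0.01  0.4  -3.81] M [-0.02 -0.02 -0.01] open 0.4116 q [-0.29  0.54  0.1   2.01 -0.09  0.6   1.48]
bore jig mm -72.7 119.12 z 130.49
```

View pics/o6.png

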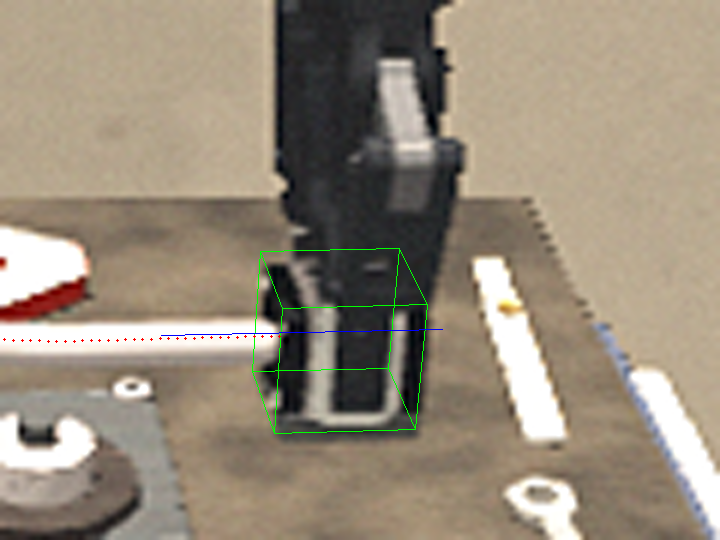

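Request:
{"op": "jog_arm", "data": {"targets": [[2,0.1,0,0,0,0],[2,0.1,0,0,0,0]]}}

```text
t: 8.7
eef_pos: [0.4861, 0.0888, 0.1882]
ee_rot: [-0.034, 1.57, 0.033]
wrist_force: [0.6, -0.2, -2.8]
opening: 0.409
```

Request:
{"op": "jog_arm", "data": {"targets": [[2,0.1,0,0,0,0],[2,0.1,0,0,0,0]]}}

```text
t: 8.9
eef_pos: [0.4904, 0.089, 0.1882]
ee_rot: [-0.034, 1.57, 0.033]
wrist_force: [-0.6, -0.3, -3.8]
opening: 0.415
```

Request:
{"op": "jog_arm", "data": {"targets": [[2,0.1,0,0,0,0],[2,0.1,0,0,0,0]]}}

```text
t: 9.1
eef_pos: [0.4948, 0.0892, 0.1882]
ee_rot: [-0.034, 1.57, 0.033]
wrist_force: [-0.4, 0.3, -3.7]
opening: 0.417
```

Request:
{"op": "jog_arm", "data": {"targets": [[2,0.1,0,0,0,0],[2,0.1,0,0,0,0]]}}

```text
t: 9.3
eef_pos: [0.4991, 0.0895, 0.1881]
ee_rot: [-0.034, 1.57, 0.033]
wrist_force: [0.1, -1.1, -2.9]
opening: 0.414
```

```bash
python3 pose.py
```

```text
t 9.3 tcp mm [499.08  89.47 188.11] xtool [ 3.e-04 -4.e-04 -1.e+00] yaw(y) 92.46 ytool_z -0.0004 F [ 0.14 -1.11 -2.93] M [-0.01  0.04 -0.02] open 0.4139 q [-0.29  0.56  0.1   1.97 -0.09  0.62  1.48]
```

Request:
{"op": "jog_arm", "data": {"targets": [[0,0.6,0,0,0,0],[0,0.6,0,0,0,0]]}}

```text
t: 9.5
eef_pos: [0.4995, 0.09, 0.1881]
ee_rot: [-0.034, 1.57, 0.032]
wrist_force: [-0.4, -1.7, -3.5]
opening: 0.413
```

Request:
{"op": "jog_arm", "data": {"targets": [[0,0.5,0,0,0,0]]}}

```text
t: 9.6
eef_pos: [0.4996, 0.09, 0.1882]
ee_rot: [-0.034, 1.57, 0.031]
wrist_force: [-0.2, -1.9, -3.0]
opening: 0.412
```

Request:
{"op": "jog_arm", "data": {"targets": [[0,-0.7,0,0,0,0],[0,-0.7,0,0,0,0]]}}

```text
t: 9.8
eef_pos: [0.4993, 0.0891, 0.1881]
ee_rot: [-0.034, 1.57, 0.032]
wrist_force: [-0.2, 0.8, -2.7]
opening: 0.417
```

Request:
{"op": "jog_arm", "data": {"targets": [[0,-0.6,0,0,0,0],[0,-0.5,0,0,0,0]]}}

```text
t: 10.0
eef_pos: [0.4991, 0.0884, 0.1881]
ee_rot: [-0.034, 1.571, 0.033]
wrist_force: [-0.1, -0.0, -3.4]
opening: 0.41
```

Request:
{"op": "jog_arm", "data": {"targets": [[0,-0.6,0,0,0,0],[0,-0.6,0,0,0,0]]}}

```text
t: 10.2
eef_pos: [0.499, 0.0879, 0.1881]
ee_rot: [-0.034, 1.57, 0.034]
wrist_force: [0.5, 2.3, -3.0]
opening: 0.414
```

```bash
python3 pose.py
```

```text
t 10.2 tcp mm [499.01  87.92 188.1 ] xtool [ 1.e-04  5.e-04 -1.e+00] yaw(y) 92.48 ytool_z 0.0004 F [ 0.46  2.32 -2.96] M [ 0.35 -0.   -0.01] open 0.4142 q [-0.28  0.55  0.1   1.97 -0.09  0.62  1.49]
```

Request:
{"op": "jog_arm", "data": {"targets": [[0,0.6,0.4,0,0,0],[0,0.5,0.4,0,0,0],[0,0,0.4,0,0,0]]}}

```text
t: 10.5
eef_pos: [0.499, 0.0889, 0.1893]
ee_rot: [-0.034, 1.571, 0.034]
wrist_force: [-0.2, 0.1, -2.9]
opening: 0.412
```

Request:
{"op": "jog_arm", "data": {"targets": [[0,0,0.5,0,0,0],[0,0,0.5,0,0,0]]}}

```text
t: 10.7
eef_pos: [0.4989, 0.0889, 0.1895]
ee_rot: [-0.034, 1.571, 0.034]
wrist_force: [1.8, 0.6, -9.6]
opening: 0.412
```

Request:
{"op": "jog_arm", "data": {"targets": [[0,0,-0.6,0,0,0],[0,0,-0.7,0,0,0],[0,0,-0.4,0,0,0]]}}

```text
t: 11.0
eef_pos: [0.4989, 0.0887, 0.1881]
ee_rot: [-0.034, 1.571, 0.034]
wrist_force: [-0.7, -0.5, -3.5]
opening: 0.412
```

Request:
{"op": "jog_arm", "data": {"targets": [[0,0,-0.4,0,0,0]]}}

```text
t: 11.1
eef_pos: [0.499, 0.0886, 0.1879]
ee_rot: [-0.034, 1.571, 0.034]
wrist_force: [-0.2, -0.1, -3.4]
opening: 0.411
```

Request:
{"op": "jog_arm", "data": {"targets": [[0,0,-0.4,0,0,0]]}}

```text
t: 11.2
eef_pos: [0.499, 0.0886, 0.1876]
ee_rot: [-0.034, 1.571, 0.033]
wrist_force: [0.0, 0.3, -3.2]
opening: 0.413
```

Request:
{"op": "jog_arm", "data": {"targets": [[3,0.2,0.4,0,0,0],[3,0.2,0.3,0,0,0],[3,0.13,0,0,0,0],[3,0.13,0,0,0,0]]}}

```text
t: 11.6
eef_pos: [0.5118, 0.0892, 0.1886]
ee_rot: [-0.034, 1.571, 0.033]
wrist_force: [0.5, -0.6, -3.3]
opening: 0.409
```

Request:
{"op": "jog_arm", "data": {"targets": [[3,0.13,0,0,0,0],[3,0.13,0,0,0,0],[3,0.13,0,0,0,0],[3,0.13,0,0,0,0]]}}

```text
t: 12.0
eef_pos: [0.5251, 0.0898, 0.1884]
ee_rot: [-0.034, 1.571, 0.033]
wrist_force: [0.4, 0.3, -3.7]
opening: 0.409
```

```bash
python3 pose.py
```

```text
t 12.0 tcp mm [525.13  89.78 188.42] xtool [ 0.e+00 -4.e-04 -1.e+00] yaw(y) 92.46 ytool_z -0.0004 F [ 0.36  0.3  -3.72] M [-0. -0.  0.] open 0.4087 q [-0.28  0.58  0.1   1.9  -0.09  0.66  1.49]
```

Request:
{"op": "jog_arm", "data": {"targets": [[3,0.13,0,0,0,0],[3,0.13,0,0,0,0],[3,0.13,0,0,0,0],[0,0.4,0,0,0,0]]}}

```text
t: 12.4
eef_pos: [0.5354, 0.0905, 0.1883]
ee_rot: [-0.034, 1.57, 0.033]
wrist_force: [-0.1, 0.5, -3.2]
opening: 0.42
```

Request:
{"op": "jog_arm", "data": {"targets": [[0,0.5,0,0,0,0],[0,0.5,0,0,0,0]]}}

```text
t: 12.6
eef_pos: [0.5353, 0.0915, 0.1882]
ee_rot: [-0.034, 1.571, 0.033]
wrist_force: [0.2, -1.7, -3.1]
opening: 0.41
```

Request:
{"op": "jog_arm", "data": {"targets": [[0,0.5,0,0,0,0]]}}

```text
t: 12.7
eef_pos: [0.5353, 0.0916, 0.1883]
ee_rot: [-0.035, 1.57, 0.032]
wrist_force: [0.8, -1.5, -4.0]
opening: 0.414
```

```bash
cat > nav.py <<'E'
from pose import *
import sys,json
def tgt(s,inn):
    p_,a=pt(s)
    n=np.array([-np.sin(a),np.cos(a)])   # left normal (outward)
    # ramp of inward offset
    w=np.clip((s-.046)/.02,0,1)*np.clip((.2236+.010-s)/.02,0,1)
    return p_-n*inn*w,a,n
def nav(J,e=.0007,step=.003,k=6,inn=.00035,ztcp=.1884,smax=.2486,yb=0.0,ff=1.0):
    s_=p(); X=s_["eef_pos"]; M=R.from_rotvec(s_["ee_rot"]).as_matrix()
    yaw=np.arctan2(M[1,1],M[0,1])-np.pi/2
    t=np.array([np.cos(yaw),np.sin(yaw)]); C=X[:2]-e*t
    ss=np.linspace(0,.26,2601); W=np.array([jig2w(tgt(s,inn)[0],J)[0] for s in ss])
    i=((W-C)**2).sum(1).argmin(); s0=ss[i]
    _,a,n=tgt(s0,inn); c,sn=np.cos(J[2]),np.sin(J[2]); Rj=np.array([[c,-sn],[sn,c]]); nw=Rj@n; tw=np.array([nw[1],-nw[0]])
    F=s_["wrist_force"]
    print(f"s {s0*1e3:.1f} (home 248.6) lat err {((C-W[i])@nw)*1e3:.2f} yaw err {np.rad2deg(yaw-J[2]-a):.2f}  F_t {F[:2]@tw:.2f} F_n(out) {F[:2]@nw:.2f} Fz {F[2]:.2f}")
    cur=X.copy(); cy=yaw; rows=[]
    tilt=np.array([ M[1,0]*-1, M[0,0],0])  # a=-xy.., b=xx
    for j in range(1,k+1):
        s=min(s0+step*j,smax); q,a,_=tgt(s,inn); w=jig2w(q,J)[0]; ny=J[2]+a+yb
        tx=np.r_[w+e*np.array([np.cos(ny),np.sin(ny)]),ztcp]
        d=(tx-cur)*1e3; r=np.rad2deg(ny-cy)
        rr=np.rad2deg(tilt) if j==1 else np.zeros(3)
        rows.append([round(float(v),2) for v in (*d,rr[0],rr[1],r)]); cur=tx; cy=ny
    print(json.dumps(rows))
if __name__=="__main__":
    J=np.array([float(v) for v in sys.argv[1].split(",")]); J[:2]*=1e-3; J[2]=np.deg2rad(J[2])
    kw=dict(a.split("=") for a in sys.argv[2:]); kw={k:(int(v) if k=="k" else float(v)) for k,v in kw.items()}
    nav(J,**kw)
E
python3 nav.py 559.5,-28.5,2.5 k=5
```

```text
t 12.7 tcp mm [535.31  91.57 188.25] xtool [ 1.0e-04 -1.4e-03 -1.0e+00] yaw(y) 92.44 ytool_z -0.0014 F [ 0.81 -1.54 -4.01] M [-0.35 -0.15  0.07] open 0.414 q [-0.28  0.6   0.1   1.87 -0.09  0.68  1.49]
s 36.4 (home 248.6) lat err 1.01 yaw err -0.06  F_t 0.74 F_n(out) -1.57 Fz -4.01
[[3.07, -0.87, 0.15, 0.08, 0.01, 0.06], [3.0, 0.13, 0.0, 0.0, 0.0, 0.0], [3.0, 0.13, 0.0, 0.0, 0.0, 0.0], [3.0, 0.09, 0.0, 0.0, 0.0, 0.0], [3.0, 0.08, 0.0, 0.0, 0.0, 0.0]]
```

Request:
{"op": "jog_arm", "data": {"targets": [[2,-0.6,0.1,0.1,0,0],[3,-0.1,0,0,0,0],[3,0.13,0,0,0,0],[3,0.1,0,0,0,0]]}}

```text
t: 13.1
eef_pos: [0.5465, 0.0915, 0.1884]
ee_rot: [-0.033, 1.571, 0.034]
wrist_force: [0.6, 0.2, -3.5]
opening: 0.411
```

```bash
python3 nav.py 559.5,-28.5,2.5 k=6
```

```text
t 13.1 tcp mm [546.48  91.49 188.38] xtool [-8.0e-04  1.1e-03 -1.0e+00] yaw(y) 92.45 ytool_z 0.0011 F [ 0.6  0.2 -3.5] M [-0.01  0.01  0.  ] open 0.4115 q [-0.27  0.61  0.1   1.84 -0.09  0.7   1.49]
s 47.5 (home 248.6) lat err 0.47 yaw err -0.05  F_t 0.61 F_n(out) 0.17 Fz -3.50
[[2.99, -0.39, 0.02, -0.06, -0.05, 0.05], [3.0, 0.08, 0.0, 0.0, 0.0, 0.0], [3.0, 0.07, 0.0, 0.0, 0.0, -0.24], [3.0, 0.01, 0.0, 0.0, 0.0, -1.43], [2.99, -0.06, 0.0, 0.0, 0.0, -1.43], [2.99, -0.14, 0.0, 0.0, 0.0, -1.43]]
```

```bash
sed -i 's/^    p_,a=pt(s)$/    p_,_=pt(s); a=np.mean([pt(s+v)[1] for v in np.linspace(-.012,.012,9)])/' nav.py; python3 nav.py 559.5,-28.5,2.5 k=6
```

```text
t 13.1 tcp mm [546.48  91.49 188.38] xtool [-8.0e-04  1.1e-03 -1.0e+00] yaw(y) 92.45 ytool_z 0.0011 F [ 0.6  0.2 -3.5] M [-0.01  0.01  0.  ] open 0.4115 q [-0.27  0.61  0.1   1.84 -0.09  0.7   1.49]
s 47.5 (home 248.6) lat err 0.47 yaw err 0.16  F_t 0.61 F_n(out) 0.17 Fz -3.50
[[2.99, -0.39, 0.02, -0.06, -0.05, -0.51], [3.0, 0.07, 0.0, 0.0, 0.0, -0.5], [3.0, 0.07, 0.0, 0.0, 0.0, -0.66], [3.0, 0.02, 0.0, 0.0, 0.0, -0.82], [2.99, -0.06, 0.0, 0.0, 0.0, -0.98], [2.99, -0.14, 0.0, 0.0, 0.0, -1.14]]
```

Request:
{"op": "jog_arm", "data": {"targets": [[3,-0.3,0,0,0,-0.5],[3,0,0,0,0,-0.5],[3,0.05,0,0,0,-0.6]]}}

```text
t: 13.4
eef_pos: [0.5565, 0.0915, 0.1883]
ee_rot: [-0.009, 1.571, 0.011]
wrist_force: [0.2, -0.5, -3.4]
opening: 0.412
```

```bash
python3 nav.py 559.5,-28.5,2.5 k=6
```

```text
t 13.4 tcp mm [556.48  91.49 188.28] xtool [-7.0e-04  1.5e-03 -1.0e+00] yaw(y) 90.74 ytool_z 0.0015 F [ 0.21 -0.48 -3.35] M [-0.02 -0.04 -0.  ] open 0.4121 q [-0.27  0.62  0.11  1.81 -0.1   0.71  1.48]
s 57.5 (home 248.6) lat err 0.24 yaw err 0.23  F_t 0.20 F_n(out) -0.49 Fz -3.35
[[2.99, -0.25, 0.12, -0.09, -0.04, -1.11], [2.99, -0.08, 0.0, 0.0, 0.0, -1.03], [2.99, -0.15, 0.0, 0.0, 0.0, -1.19], [2.99, -0.19, 0.0, 0.0, 0.0, -1.35], [2.98, -0.26, 0.0, 0.0, 0.0, -1.43], [2.97, -0.33, 0.0, 0.0, 0.0, -1.43]]
```

Request:
{"op": "jog_arm", "data": {"targets": [[3,-0.3,0.1,-0.1,0,-1.1],[3,-0.1,0,0,0,-1.1],[3,-0.2,0,0,0,-1.2]]}}

```text
t: 13.7
eef_pos: [0.5663, 0.0909, 0.1883]
ee_rot: [0.04, 1.571, -0.04]
wrist_force: [-0.7, 0.2, -2.9]
opening: 0.412
```

```bash
python3 nav.py 559.5,-28.5,2.5 k=6
```

```text
t 13.7 tcp mm [566.29  90.93 188.29] xtool [-8.e-04 -3.e-04 -1.e+00] yaw(y) 87.07 ytool_z -0.0003 F [-0.66  0.23 -2.91] M [-0.    0.01 -0.  ] open 0.4119 q [-0.28  0.64  0.13  1.78 -0.11  0.73  1.43]
s 67.3 (home 248.6) lat err -0.03 yaw err -0.00  F_t -0.67 F_n(out) 0.19 Fz -2.91
[[2.94, -0.17, 0.11, 0.02, -0.05, -1.4], [2.98, -0.28, 0.0, 0.0, 0.0, -1.43], [2.97, -0.35, 0.0, 0.0, 0.0, -1.43], [2.96, -0.43, 0.0, 0.0, 0.0, -1.43], [2.95, -0.5, 0.0, 0.0, 0.0, -1.43], [2.94, -0.58, 0.0, 0.0, 0.0, -1.43]]
```

Request:
{"op": "jog_arm", "data": {"targets": [[2.9,-0.2,0.1,0,0,-1.4],[3,-0.3,0,0,0,-1.4],[3,-0.35,0,0,0,-1.4],[3,-0.45,0,0,0,-1.4]]}}

```text
t: 14.1
eef_pos: [0.5791, 0.0897, 0.1883]
ee_rot: [0.123, 1.568, -0.124]
wrist_force: [0.4, -0.0, -3.3]
opening: 0.414
```

```bash
python3 nav.py 559.5,-28.5,2.5 k=6
```

```text
t 14.1 tcp mm [579.14  89.68 188.27] xtool [-1.2e-03 -2.0e-04 -1.0e+00] yaw(y) 80.98 ytool_z -0.0004 F [ 0.39 -0.05 -3.33] M [-0.05  0.01 -0.01] open 0.4136 q [-0.29  0.65  0.16  1.75 -0.14  0.75  1.35]
s 80.3 (home 248.6) lat err 0.15 yaw err 0.08  F_t 0.39 F_n(out) 0.02 Fz -3.33
[[2.92, -0.67, 0.13, 0.01, -0.07, -1.51], [2.93, -0.6, 0.0, 0.0, 0.0, -1.43], [2.91, -0.67, 0.0, 0.0, 0.0, -1.43], [2.9, -0.75, 0.0, 0.0, 0.0, -1.43], [2.88, -0.82, 0.0, 0.0, 0.0, -1.43], [2.86, -0.89, 0.0, 0.0, 0.0, -1.43]]
```

Request:
{"op": "jog_arm", "data": {"targets": [[2.9,-0.7,0.1,0,0,-1.5],[2.9,-0.6,0,0,0,-1.4],[2.9,-0.7,0,0,0,-1.4],[2.9,-0.75,0,0,0,-1.4]]}}

```text
t: 14.5
eef_pos: [0.5917, 0.0868, 0.1883]
ee_rot: [0.209, 1.562, -0.209]
wrist_force: [0.7, 0.2, -3.4]
opening: 0.412
```

```bash
python3 nav.py 559.5,-28.5,2.5 k=6
```

```text
t 14.5 tcp mm [591.71  86.8  188.3 ] xtool [-0.0014  0.     -1.    ] yaw(y) 74.77 ytool_z -0.0004 F [ 0.71  0.18 -3.43] M [-0.03 -0.04  0.  ] open 0.4117 q [-0.3   0.67  0.19  1.71 -0.17  0.78  1.28]
s 93.2 (home 248.6) lat err 0.06 yaw err 0.03  F_t 0.64 F_n(out) 0.36 Fz -3.43
[[2.83, -0.89, 0.1, -0.0, -0.08, -1.47], [2.85, -0.91, 0.0, 0.0, 0.0, -1.43], [2.83, -0.98, 0.0, 0.0, 0.0, -1.43], [2.8, -1.05, 0.0, 0.0, 0.0, -1.43], [2.77, -1.12, 0.0, 0.0, 0.0, -1.43], [2.74, -1.19, 0.0, 0.0, 0.0, -1.43]]
```

Request:
{"op": "jog_arm", "data": {"targets": [[2.8,-0.9,0.1,0,-0.1,-1.45],[2.85,-0.9,0,0,0,-1.4],[2.8,-1,0,0,0,-1.4],[2.8,-1.05,0,0,0,-1.4]]}}

```text
t: 14.9
eef_pos: [0.6039, 0.0826, 0.1883]
ee_rot: [0.293, 1.551, -0.293]
wrist_force: [-0.4, -0.8, -2.9]
opening: 0.418
```

```bash
python3 nav.py 559.5,-28.5,2.5 k=6
```

```text
t 14.9 tcp mm [603.88  82.63 188.31] xtool [ 2.e-04  0.e+00 -1.e+00] yaw(y) 68.62 ytool_z 0.0001 F [-0.44 -0.75 -2.94] M [-0.05  0.03  0.02] open 0.4177 q [-0.3   0.69  0.22  1.68 -0.19  0.8   1.2 ]
s 106.1 (home 248.6) lat err 0.01 yaw err 0.04  F_t -0.13 F_n(out) -0.86 Fz -2.94
[[2.73, -1.14, 0.09, -0.0, 0.01, -1.47], [2.73, -1.21, 0.0, 0.0, 0.0, -1.43], [2.7, -1.28, 0.0, 0.0, 0.0, -1.43], [2.67, -1.35, 0.0, 0.0, 0.0, -1.43], [2.64, -1.41, 0.0, 0.0, 0.0, -1.43], [2.6, -1.48, 0.0, 0.0, 0.0, -1.43]]
```

Request:
{"op": "jog_arm", "data": {"targets": [[2.7,-1.2,0.1,0,0,-1.45],[2.7,-1.25,0,0,0,-1.4],[2.7,-1.3,0,0,0,-1.4]]}}

```text
t: 15.2
eef_pos: [0.6127, 0.0786, 0.1883]
ee_rot: [0.356, 1.541, -0.356]
wrist_force: [-0.8, -0.2, -2.0]
opening: 0.413
```

```bash
python3 nav.py 559.5,-28.5,2.5 k=6
```

```text
t 15.2 tcp mm [612.67  78.65 188.33] xtool [ 1.e-04  1.e-04 -1.e+00] yaw(y) 63.98 ytool_z 0.0001 F [-0.83 -0.2  -2.03] M [-0.02  0.06 -0.02] open 0.4126 q [-0.31  0.7   0.24  1.66 -0.21  0.81  1.14]
s 115.8 (home 248.6) lat err -0.04 yaw err 0.04  F_t -0.66 F_n(out) -0.54 Fz -2.03
[[2.67, -1.32, 0.07, -0.01, 0.0, -1.47], [2.63, -1.43, 0.0, 0.0, 0.0, -1.43], [2.59, -1.49, 0.0, 0.0, 0.0, -1.43], [2.55, -1.56, 0.0, 0.0, 0.0, -1.43], [2.51, -1.62, 0.0, 0.0, 0.0, -1.43], [2.47, -1.68, 0.0, 0.0, 0.0, -1.43]]
```

Request:
{"op": "jog_arm", "data": {"targets": [[2.55,-1.55,0.05,0,0,-1.45],[2.6,-1.45,0,0,0,-1.4],[2.6,-1.5,0,0,0,-1.4]]}}

```text
t: 15.5
eef_pos: [0.6211, 0.0738, 0.1883]
ee_rot: [0.419, 1.53, -0.419]
wrist_force: [-0.0, -0.4, -3.0]
opening: 0.412
```

```bash
python3 nav.py 559.5,-28.5,2.5 k=6
```

```text
t 15.5 tcp mm [621.1   73.79 188.34] xtool [-0.e+00  1.e-04 -1.e+00] yaw(y) 59.36 ytool_z 0.0001 F [-0.02 -0.41 -2.95] M [-0.03  0.02 -0.  ] open 0.4119 q [-0.31  0.71  0.26  1.63 -0.23  0.83  1.09]
s 125.6 (home 248.6) lat err -0.25 yaw err 0.09  F_t 0.19 F_n(out) -0.37 Fz -2.95
[[2.69, -1.37, 0.06, -0.01, -0.0, -1.52], [2.5, -1.64, 0.0, 0.0, 0.0, -1.43], [2.46, -1.7, 0.0, 0.0, 0.0, -1.43], [2.42, -1.76, 0.0, 0.0, 0.0, -1.43], [2.37, -1.82, 0.0, 0.0, 0.0, -1.43], [2.33, -1.88, 0.0, 0.0, 0.0, -1.43]]
```

Request:
{"op": "jog_arm", "data": {"targets": [[2.58,-1.57,0.05,0,0,-1.5],[2.5,-1.64,0,0,0,-1.4],[2.46,-1.7,0,0,0,-1.4],[2.4,-1.76,0,0,0,-1.4]]}}

```text
t: 15.9
eef_pos: [0.6319, 0.0666, 0.1883]
ee_rot: [0.504, 1.512, -0.504]
wrist_force: [0.2, -0.5, -3.2]
opening: 0.414
```

```bash
python3 nav.py 559.5,-28.5,2.5 k=6
```

```text
t 15.9 tcp mm [631.85  66.57 188.28] xtool [-3.e-04  2.e-04 -1.e+00] yaw(y) 53.14 ytool_z -0.0 F [ 0.18 -0.54 -3.24] M [-0.01  0.02  0.02] open 0.4137 q [-0.31  0.73  0.29  1.6  -0.26  0.85  1.01]
s 138.6 (home 248.6) lat err -0.18 yaw err 0.08  F_t 0.47 F_n(out) -0.32 Fz -3.24
[[2.47, -1.7, 0.12, -0.01, -0.02, -1.52], [2.31, -1.9, 0.0, 0.0, 0.0, -1.43], [2.26, -1.96, 0.0, 0.0, 0.0, -1.43], [2.21, -2.01, 0.0, 0.0, 0.0, -1.43], [2.16, -2.07, 0.0, 0.0, 0.0, -1.43], [2.11, -2.12, 0.0, 0.0, 0.0, -1.43]]
```

Request:
{"op": "jog_arm", "data": {"targets": [[2.38,-1.85,0.1,0,0,-1.5],[2.3,-1.9,0,0,0,-1.4],[2.25,-1.95,0,0,0,-1.4],[2.2,-2,0,0,0,-1.4]]}}

```text
t: 16.3
eef_pos: [0.6418, 0.0583, 0.1883]
ee_rot: [0.588, 1.49, -0.588]
wrist_force: [-0.7, -0.8, -3.2]
opening: 0.414
```

```bash
python3 nav.py 559.5,-28.5,2.5 k=6
```

```text
t 16.3 tcp mm [641.77  58.28 188.3 ] xtool [-4.e-04  3.e-04 -1.e+00] yaw(y) 46.94 ytool_z -0.0 F [-0.67 -0.81 -3.19] M [ 0.04 -0.03 -0.01] open 0.4144 q [-0.31  0.75  0.32  1.57 -0.29  0.87  0.94]
s 151.6 (home 248.6) lat err -0.08 yaw err 0.08  F_t 0.07 F_n(out) -1.05 Fz -3.19
[[2.21, -2.05, 0.1, -0.02, -0.02, -1.51], [2.09, -2.14, 0.0, 0.0, 0.0, -1.43], [2.04, -2.19, 0.0, 0.0, 0.0, -1.43], [1.98, -2.24, 0.0, 0.0, 0.0, -1.43], [1.93, -2.29, 0.0, 0.0, 0.0, -1.43], [1.87, -2.34, 0.0, 0.0, 0.0, -1.43]]
```

Request:
{"op": "jog_arm", "data": {"targets": [[1.9,-2.35,0.1,0,0,-1.5],[2,-2.2,0,0,0,-1.4],[2,-2.25,0,0,0,-1.4]]}}

```text
t: 16.6
eef_pos: [0.6482, 0.051, 0.1884]
ee_rot: [0.651, 1.472, -0.651]
wrist_force: [0.7, 0.5, -3.4]
opening: 0.413
```

```bash
python3 nav.py 559.1,-28.6,2.5 k=6
```

```text
t 16.6 tcp mm [648.17  50.99 188.37] xtool [-5.e-04  5.e-04 -1.e+00] yaw(y) 42.25 ytool_z -0.0 F [ 0.65  0.49 -3.37] M [-0.03 -0.04 -0.03] open 0.4125 q [-0.31  0.76  0.35  1.56 -0.31  0.88  0.89]
s 161.5 (home 248.6) lat err -0.21 yaw err 0.13  F_t 0.07 F_n(out) 0.81 Fz -3.37
[[2.11, -2.1, 0.03, -0.03, -0.03, -1.56], [1.91, -2.3, 0.0, 0.0, 0.0, -1.43], [1.85, -2.35, 0.0, 0.0, 0.0, -1.43], [1.79, -2.4, 0.0, 0.0, 0.0, -1.43], [1.73, -2.44, 0.0, 0.0, 0.0, -1.43], [1.67, -2.48, 0.0, 0.0, 0.0, -1.43]]
```

Request:
{"op": "jog_arm", "data": {"targets": [[2.1,-2.1,0,0,0,-1.55],[1.9,-2.3,0,0,0,-1.4],[1.85,-2.35,0,0,0,-1.4],[1.8,-2.4,0,0,0,-1.4]]}}

```text
t: 17.0
eef_pos: [0.6565, 0.0411, 0.1883]
ee_rot: [0.736, 1.444, -0.735]
wrist_force: [-0.1, 0.6, -3.2]
opening: 0.412
```

```bash
python3 nav.py 559.1,-28.6,2.5 k=6
```

```text
t 17.0 tcp mm [656.47  41.06 188.28] xtool [-6.e-04  7.e-04 -1.e+00] yaw(y) 35.99 ytool_z -0.0001 F [-0.09  0.58 -3.16] M [-0.04 -0.   -0.02] open 0.4125 q [-0.3   0.77  0.38  1.53 -0.33  0.9   0.81]
s 174.5 (home 248.6) lat err 0.07 yaw err 0.06  F_t -0.52 F_n(out) 0.27 Fz -3.16
[[1.64, -2.49, 0.12, -0.04, -0.04, -1.5], [1.65, -2.5, 0.0, 0.0, 0.0, -1.43], [1.59, -2.54, 0.0, 0.0, 0.0, -1.43], [1.52, -2.58, 0.0, 0.0, 0.0, -1.43], [1.46, -2.61, 0.0, 0.0, 0.0, -1.43], [1.39, -2.65, 0.0, 0.0, 0.0, -1.43]]
```

Request:
{"op": "jog_arm", "data": {"targets": [[1.65,-2.5,0.1,0,0,-1.5],[1.65,-2.5,0,0,0,-1.4],[1.6,-2.55,0,0,0,-1.4],[1.5,-2.6,0,0,0,-1.4]]}}

```text
t: 17.4
eef_pos: [0.6634, 0.0301, 0.1883]
ee_rot: [0.819, 1.412, -0.818]
wrist_force: [-0.4, 0.4, -3.3]
opening: 0.415
```

```bash
python3 nav.py 559.1,-28.6,2.5 k=6
```

```text
t 17.4 tcp mm [663.41  30.09 188.33] xtool [-7.e-04  8.e-04 -1.e+00] yaw(y) 29.78 ytool_z -0.0002 F [-0.42  0.45 -3.28] M [-0.1  -0.02 -0.01] open 0.4148 q [-0.3   0.78  0.4   1.51 -0.36  0.92  0.74]
s 187.5 (home 248.6) lat err 0.03 yaw err 0.06  F_t -0.60 F_n(out) -0.15 Fz -3.28
[[1.39, -2.61, 0.07, -0.05, -0.04, -1.5], [1.37, -2.66, 0.0, 0.0, 0.0, -1.43], [1.3, -2.69, 0.0, 0.0, 0.0, -1.43], [1.23, -2.72, 0.0, 0.0, 0.0, -1.43], [1.17, -2.75, 0.0, 0.0, 0.0, -1.43], [1.1, -2.78, 0.0, 0.0, 0.0, -1.43]]
```

Request:
{"op": "jog_arm", "data": {"targets": [[1.4,-2.6,0.1,0,0,-1.5],[1.35,-2.65,0,0,0,-1.4],[1.3,-2.7,0,0,0,-1.4],[1.2,-2.7,0,0,0,-1.4]]}}

```text
t: 17.8
eef_pos: [0.6691, 0.0186, 0.1884]
ee_rot: [0.902, 1.377, -0.901]
wrist_force: [-0.4, -0.7, -4.4]
opening: 0.415
```

```bash
python3 nav.py 559.1,-28.6,2.5 k=8
```

```text
t 17.8 tcp mm [669.13  18.6  188.38] xtool [-7.0e-04  1.1e-03 -1.0e+00] yaw(y) 23.57 ytool_z -0.0002 F [-0.41 -0.72 -4.36] M [-0.02  0.01 -0.03] open 0.4151 q [-0.29  0.8   0.43  1.5  -0.38  0.93  0.66]
s 200.4 (home 248.6) lat err 0.07 yaw err 0.02  F_t 0.50 F_n(out) -0.67 Fz -4.36
[[1.07, -2.79, 0.02, -0.06, -0.04, -1.45], [1.08, -2.79, 0.0, 0.0, 0.0, -1.43], [1.01, -2.82, 0.0, 0.0, 0.0, -1.43], [0.94, -2.84, 0.0, 0.0, 0.0, -1.39], [0.9, -2.86, 0.0, 0.0, 0.0, -1.23], [0.85, -2.87, 0.0, 0.0, 0.0, -1.07], [0.78, -2.89, 0.0, 0.0, 0.0, -0.91], [0.71, -2.91, 0.0, 0.0, 0.0, -0.75]]
```

Request:
{"op": "jog_arm", "data": {"targets": [[0.85,-2.85,-0.1,0,0,-1.4],[1.05,-2.8,0,0,0,-1.4],[1,-2.8,0,0,0,-1.35]]}}

```text
t: 18.1
eef_pos: [0.6723, 0.0094, 0.1882]
ee_rot: [0.962, 1.35, -0.961]
wrist_force: [-0.2, 0.1, -2.8]
opening: 0.416
```

```bash
python3 nav.py 559.1,-28.6,2.5 k=8
```

```text
t 18.1 tcp mm [672.26   9.44 188.23] xtool [-7.0e-04  1.2e-03 -1.0e+00] yaw(y) 19.05 ytool_z -0.0003 F [-0.16  0.07 -2.78] M [-0.04  0.03 -0.01] open 0.4161 q [-0.29  0.8   0.45  1.49 -0.4   0.94  0.61]
s 210.1 (home 248.6) lat err -0.27 yaw err 0.12  F_t -0.11 F_n(out) -0.13 Fz -2.78
[[1.17, -2.75, 0.17, -0.07, -0.04, -1.47], [0.89, -2.86, 0.0, 0.0, 0.0, -1.19], [0.83, -2.88, 0.0, 0.0, 0.0, -1.03], [0.76, -2.9, 0.0, 0.0, 0.0, -0.87], [0.7, -2.91, 0.0, 0.0, 0.0, -0.71], [0.69, -2.92, 0.0, 0.0, 0.0, -0.55], [0.7, -2.92, 0.0, 0.0, 0.0, -0.4], [0.69, -2.92, 0.0, 0.0, 0.0, -0.24]]
```

Request:
{"op": "jog_arm", "data": {"targets": [[1,-2.8,0.1,0,0,-1.4],[0.9,-2.85,0,0,0,-1.2],[0.85,-2.9,0,0,0,-1],[0.8,-2.9,0,0,0,-0.9]]}}

```text
t: 18.5
eef_pos: [0.6761, -0.003, 0.1883]
ee_rot: [1.026, 1.317, -1.025]
wrist_force: [0.0, 0.8, -3.8]
opening: 0.414
```

```bash
python3 nav.py 559.1,-28.6,2.5 k=8
```

```text
t 18.5 tcp mm [676.11  -2.96 188.28] xtool [-7.0e-04  1.3e-03 -1.0e+00] yaw(y) 14.12 ytool_z -0.0004 F [ 0.03  0.76 -3.78] M [ 0.   -0.05 -0.  ] open 0.4141 q [-0.28  0.81  0.47  1.47 -0.42  0.96  0.56]
s 223.1 (home 248.6) lat err -0.05 yaw err -0.09  F_t -0.73 F_n(out) 0.21 Fz -3.78
[[0.73, -2.87, 0.12, -0.08, -0.04, -0.57], [0.69, -2.92, 0.0, 0.0, 0.0, -0.5], [0.7, -2.92, 0.0, 0.0, 0.0, -0.34], [0.67, -2.92, 0.0, 0.0, 0.0, -0.18], [0.65, -2.93, 0.0, 0.0, 0.0, -0.02], [0.65, -2.93, 0.0, 0.0, 0.0, 0.0], [0.65, -2.93, 0.0, 0.0, 0.0, 0.0], [0.65, -2.93, 0.0, 0.0, 0.0, 0.0]]
```

Request:
{"op": "jog_arm", "data": {"targets": [[0.7,-2.9,0.1,-0.1,0,-0.55],[0.7,-2.9,0,0,0,-0.45],[0.7,-2.9,0,0,0,-0.3]]}}

```text
t: 18.8
eef_pos: [0.6782, -0.0109, 0.1884]
ee_rot: [1.045, 1.309, -1.044]
wrist_force: [-0.5, 3.8, -1.7]
opening: 0.411
```

```bash
python3 nav.py 559.1,-28.6,2.5 k=6 step=.002
```

```text
t 18.8 tcp mm [678.24 -10.89 188.41] xtool [-0.0016  0.0023 -1.    ] yaw(y) 12.72 ytool_z -0.0011 F [-0.55  3.76 -1.69] M [ 0.68  0.19 -0.  ] open 0.4111 q [-0.27  0.82  0.48  1.47 -0.43  0.96  0.55]
s 231.4 (home 248.6) lat err 0.18 yaw err -0.06  F_t -3.79 F_n(out) 0.30 Fz -1.69
[[0.3, -2.03, -0.01, -0.13, -0.09, -0.1], [0.44, -1.95, 0.0, 0.0, 0.0, -0.11], [0.43, -1.95, 0.0, 0.0, 0.0, -0.01], [0.43, -1.95, 0.0, 0.0, 0.0, 0.0], [0.43, -1.95, 0.0, 0.0, 0.0, 0.0], [0.43, -1.95, 0.0, 0.0, 0.0, 0.0]]
```

Request:
{"op": "jog_arm", "data": {"targets": [[0.4,-2.2,0,-0.1,-0.1,-0.1],[0.4,-2.2,0,-0.1,0,-0.1]]}}

```text
t: 19.0
eef_pos: [0.6789, -0.0126, 0.1885]
ee_rot: [1.048, 1.309, -1.044]
wrist_force: [-1.1, 4.1, -1.5]
opening: 0.418
```

```bash
python3 nav.py 559.1,-28.6,2.5 k=3 step=.002
```

```text
t 19.0 tcp mm [678.87 -12.55 188.53] xtool [-0.0011  0.004  -1.    ] yaw(y) 12.61 ytool_z -0.0002 F [-1.08  4.15 -1.46] M [ 0.77  0.24 -0.01] open 0.4176 q [-0.27  0.82  0.48  1.46 -0.43  0.96  0.55]
s 233.1 (home 248.6) lat err 0.41 yaw err -0.02  F_t -4.28 F_n(out) -0.14 Fz -1.46
[[0.03, -2.03, -0.13, -0.23, -0.06, -0.08], [0.43, -1.95, 0.0, 0.0, 0.0, -0.02], [0.43, -1.95, 0.0, 0.0, 0.0, 0.0]]
```

Request:
{"op": "jog_arm", "data": {"targets": [[0.3,-3.2,-0.1,-0.25,-0.05,-0.1],[0.4,-3.2,-0.1,-0.1,0,0]]}}

```text
t: 19.2
eef_pos: [0.6797, -0.0158, 0.1884]
ee_rot: [1.047, 1.308, -1.044]
wrist_force: [-1.7, 5.6, -1.0]
opening: 0.416
```

```bash
python3 nav.py 559.1,-28.6,2.5 k=3 step=.002
```

```text
t 19.2 tcp mm [679.69 -15.83 188.41] xtool [-6.0e-04  2.7e-03 -1.0e+00] yaw(y) 12.65 ytool_z -0.0 F [-1.74  5.58 -1.03] M [ 1.11  0.2  -0.01] open 0.4161 q [-0.26  0.82  0.48  1.46 -0.43  0.96  0.55]
s 236.5 (home 248.6) lat err 0.49 yaw err 0.15  F_t -5.82 F_n(out) -0.49 Fz -1.03
[[-0.04, -2.07, -0.01, -0.15, -0.04, -0.15], [0.43, -1.95, 0.0, 0.0, 0.0, 0.0], [0.43, -1.95, 0.0, 0.0, 0.0, 0.0]]
```

Request:
{"op": "jog_arm", "data": {"targets": [[0.1,-3.2,0,-0.2,0,-0.1],[0.3,-3,0,-0.1,0,-0.1]]}}

```text
t: 19.4
eef_pos: [0.6804, -0.0198, 0.1887]
ee_rot: [1.047, 1.306, -1.046]
wrist_force: [-1.0, 3.5, -0.9]
opening: 0.412
```

```bash
python3 nav.py 559.1,-28.6,2.5 k=3 step=.002
```

```text
t 19.4 tcp mm [680.45 -19.82 188.71] xtool [-1.e-04  1.e-03 -1.e+00] yaw(y) 12.57 ytool_z 0.0001 F [-0.99  3.55 -0.86] M [ 0.75  0.27 -0.02] open 0.4125 q [-0.26  0.82  0.48  1.46 -0.42  0.97  0.56]
s 240.5 (home 248.6) lat err 0.37 yaw err 0.07  F_t -3.68 F_n(out) -0.20 Fz -0.86
[[0.06, -1.99, -0.31, -0.06, -0.01, -0.07], [0.43, -1.95, 0.0, 0.0, 0.0, 0.0], [0.43, -1.95, 0.0, 0.0, 0.0, 0.0]]
```

Request:
{"op": "jog_arm", "data": {"targets": [[0.2,-2.5,-0.3,0,0,-0.1],[0.4,-2.3,0,0,0,0]]}}

```text
t: 19.6
eef_pos: [0.6817, -0.0263, 0.189]
ee_rot: [1.048, 1.301, -1.047]
wrist_force: [-0.1, 3.6, -1.4]
opening: 0.413
```

```bash
python3 nav.py 559.1,-28.6,2.5 k=3 step=.002
```

```text
t 19.6 tcp mm [681.68 -26.33 188.96] xtool [ 0.0021 -0.0014 -1.    ] yaw(y) 12.43 ytool_z 0.0018 F [-0.08  3.62 -1.37] M [0.84 0.07 0.01] open 0.4133 q [-0.25  0.82  0.48  1.46 -0.42  0.97  0.56]
s 247.2 (home 248.6) lat err 0.17 yaw err -0.07  F_t -3.55 F_n(out) 0.70 Fz -1.37
[[0.15, -1.43, -0.56, 0.08, 0.12, 0.07], [0.0, 0.0, 0.0, 0.0, 0.0, 0.0], [0.0, 0.0, 0.0, 0.0, 0.0, 0.0]]
```

Request:
{"op": "jog_arm", "data": {"targets": [[0.2,-1.5,-0.3,0.1,0.1,0]]}}

```text
t: 19.7
eef_pos: [0.682, -0.0276, 0.1889]
ee_rot: [1.05, 1.305, -1.047]
wrist_force: [-1.8, 5.0, 0.8]
opening: 0.416
```

```bash
python3 nav.py 559.1,-28.6,2.5 k=1 step=.002
```

```text
t 19.7 tcp mm [682.   -27.56 188.93] xtool [ 5.0e-04  1.7e-03 -1.0e+00] yaw(y) 12.42 ytool_z 0.0009 F [-1.8   4.99  0.83] M [1.23 0.21 0.05] open 0.416 q [-0.24  0.82  0.48  1.45 -0.43  0.97  0.56]
s 248.4 (home 248.6) lat err 0.22 yaw err -0.08  F_t -5.26 F_n(out) -0.68 Fz 0.83
[[-0.18, -0.21, -0.53, -0.1, 0.03, 0.08]]
```

Request:
{"op": "jog_arm", "data": {"targets": [[0.2,-2,-0.1,-0.1,0,0]]}}

```text
t: 19.8
eef_pos: [0.6823, -0.0283, 0.1889]
ee_rot: [1.05, 1.306, -1.046]
wrist_force: [-2.2, 6.8, 0.1]
opening: 0.412
```

```bash
python3 nav.py 559.1,-28.6,2.5 k=1 step=.002
```

```text
t 19.8 tcp mm [682.25 -28.28 188.93] xtool [ 0.     0.003 -1.   ] yaw(y) 12.44 ytool_z 0.0007 F [-2.2   6.84  0.06] M [1.33 0.29 0.  ] open 0.4123 q [-0.24  0.82  0.48  1.45 -0.43  0.97  0.57]
s 249.2 (home 248.6) lat err 0.30 yaw err -0.06  F_t -7.16 F_n(out) -0.67 Fz 0.06
[[-0.42, 0.52, -0.53, -0.17, 0.0, 0.06]]
```

Request:
{"op": "jog_arm", "data": {"targets": [[0.2,-2.5,0,-0.15,0,0]]}}

```text
t: 19.9
eef_pos: [0.6824, -0.0286, 0.189]
ee_rot: [1.05, 1.308, -1.045]
wrist_force: [-2.8, 6.8, 0.8]
opening: 0.415
```

```bash
python3 nav.py 559.1,-28.6,2.5 k=1 step=.002
```

```text
t 19.9 tcp mm [682.36 -28.58 188.97] xtool [-0.001   0.0048 -1.    ] yaw(y) 12.5 ytool_z 0.0001 F [-2.76  6.8   0.83] M [ 1.59  0.37 -0.09] open 0.4153 q [-0.24  0.82  0.48  1.45 -0.43  0.97  0.57]
s 249.5 (home 248.6) lat err 0.34 yaw err 0.00  F_t -7.23 F_n(out) -1.22 Fz 0.83
[[-0.53, 0.81, -0.57, -0.27, -0.06, -0.0]]
```

Request:
{"op": "jog_arm", "data": {"targets": [[0.3,-3.5,-0.2,-0.3,-0.05,0]]}}

```text
t: 20.0
eef_pos: [0.6825, -0.0291, 0.1888]
ee_rot: [1.049, 1.31, -1.044]
wrist_force: [-2.4, 8.1, 1.8]
opening: 0.416
```

```bash
python3 nav.py 559.1,-28.6,2.5 k=1 step=.002
```

```text
t 20.0 tcp mm [682.46 -29.05 188.84] xtool [-0.0017  0.0053 -1.    ] yaw(y) 12.59 ytool_z -0.0005 F [-2.37  8.12  1.79] M [ 1.7   0.53 -0.02] open 0.4157 q [-0.24  0.82  0.48  1.45 -0.43  0.97  0.57]
s 250.0 (home 248.6) lat err 0.34 yaw err 0.09  F_t -8.44 F_n(out) -0.55 Fz 1.79
[[-0.63, 1.29, -0.44, -0.31, -0.1, -0.09]]
```

Request:
{"op": "jog_arm", "data": {"targets": [[0.4,-4,0,-0.6,-0.1,-0.1]]}}

```text
t: 20.1
eef_pos: [0.6827, -0.0296, 0.1889]
ee_rot: [1.046, 1.307, -1.046]
wrist_force: [-1.4, 8.4, -0.4]
opening: 0.415
```

```bash
python3 nav.py 559.1,-28.6,2.5 k=1 step=.002
```

```text
t 20.1 tcp mm [682.66 -29.62 188.85] xtool [-0.0015  0.0013 -1.    ] yaw(y) 12.59 ytool_z -0.0012 F [-1.39  8.43 -0.4 ] M [ 1.83  0.42 -0.02] open 0.4146 q [-0.24  0.82  0.48  1.45 -0.42  0.97  0.57]
s 250.6 (home 248.6) lat err 0.41 yaw err 0.09  F_t -8.53 F_n(out) 0.47 Fz -0.40
[[-0.84, 1.86, -0.45, -0.07, -0.09, -0.09]]
```

Request:
{"op": "jog_arm", "data": {"targets": [[0.4,-4,0,-0.4,-0.1,-0.1]]}}

```text
t: 20.2
eef_pos: [0.6827, -0.0298, 0.1888]
ee_rot: [1.045, 1.308, -1.046]
wrist_force: [-3.0, 8.3, 1.7]
opening: 0.417
```

```bash
python3 nav.py 559.1,-28.6,2.5 k=1 step=.002
```

```text
t 20.2 tcp mm [682.7  -29.76 188.79] xtool [-0.002  0.001 -1.   ] yaw(y) 12.62 ytool_z -0.0017 F [-2.99  8.27  1.66] M [ 1.77  0.59 -0.09] open 0.4175 q [-0.24  0.82  0.48  1.45 -0.42  0.97  0.57]
s 250.7 (home 248.6) lat err 0.42 yaw err 0.12  F_t -8.72 F_n(out) -1.13 Fz 1.66
[[-0.88, 1.99, -0.39, -0.06, -0.12, -0.12]]
```

Request:
{"op": "jog_arm", "data": {"targets": [[0.6,-5,0,-0.3,0,-0.1]]}}

```text
t: 20.3
eef_pos: [0.6829, -0.03, 0.1888]
ee_rot: [1.046, 1.312, -1.045]
wrist_force: [-3.1, 9.9, 3.0]
opening: 0.413
```

```bash
python3 nav.py 559.1,-28.6,2.5 k=1 step=.002
```

```text
t 20.3 tcp mm [682.91 -30.04 188.83] xtool [-0.0045  0.004  -1.    ] yaw(y) 12.67 ytool_z -0.0035 F [-3.06  9.86  3.04] M [ 2.15  0.7  -0.08] open 0.4133 q [-0.24  0.83  0.48  1.45 -0.42  0.98  0.57]
s 251.1 (home 248.6) lat err 0.56 yaw err 0.17  F_t -10.29 F_n(out) -0.86 Fz 3.04
[[-1.08, 2.28, -0.43, -0.23, -0.26, -0.17]]
```

Run:
```python
from ov import *
for n in ("side","top"):
    im,d=get_image(n); cv2.imwrite(f"pics/{n}7.png",im); np.save(f"pics/{n}7_d.npy",d)
s=cv2.imread("pics/side7.png")
cv2.imwrite("pics/c7.png",cv2.resize(s[140:250,200:320],None,fx=6,fy=6,interpolation=cv2.INTER_CUBIC)[:600])
p()
```

```text
t 20.4 tcp mm [682.89 -30.03 188.82] xtool [-0.0046  0.0042 -1.    ] yaw(y) 12.67 ytool_z -0.0036 F [-2.59  8.7   2.16] M [ 2.    0.58 -0.03] open 0.4157 q [-0.24  0.83  0.48  1.45 -0.42  0.98  0.57]
```

View pics/c7.png

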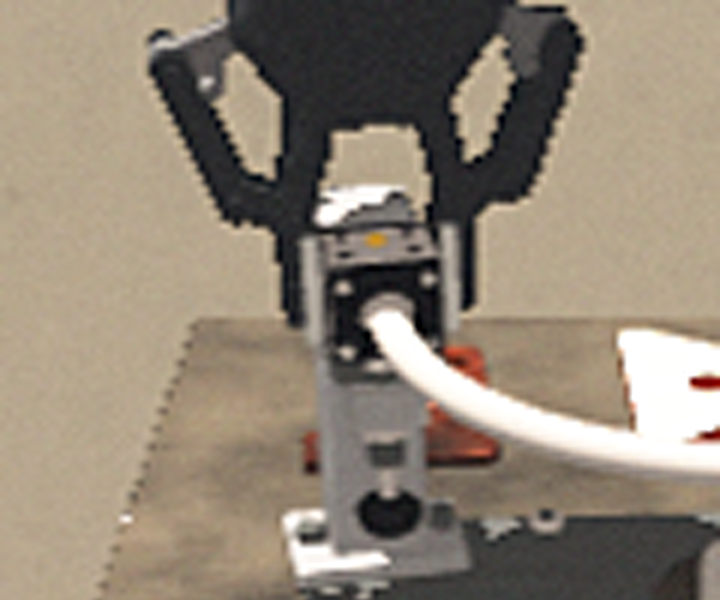

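```bash
cat > knob.py <<'E'
import cv2,numpy as np,sys
a=cv2.imread("pics/side0.png")[195:240,245:290]; b=cv2.imread(sys.argv[1])[195:240,245:290]
f=lambda x:cv2.resize(x,None,fx=8,fy=8,interpolation=cv2.INTER_CUBIC)
cv2.imwrite(sys.argv[2],np.hstack([f(a),f(b)]))
E
python3 knob.py pics/side7.png pics/k7.png
```

```text
(no output)
```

View pics/k7.png

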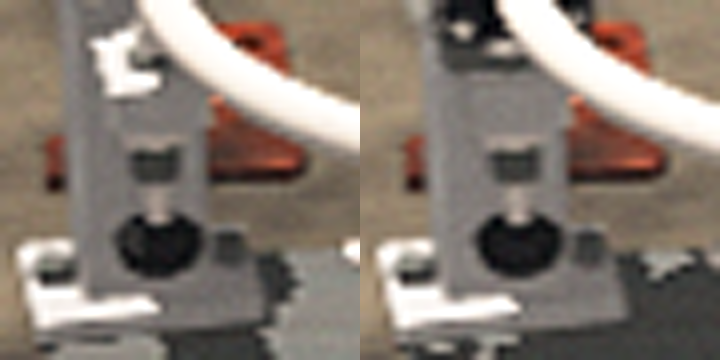

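Request:
{"op": "jog_arm", "data": {"targets": [[0,0,0,0.2,0.2,0],[0,0,0,0,0,0],[0,0,0,0,0,0]]}}

```text
t: 20.7
eef_pos: [0.6828, -0.0286, 0.1889]
ee_rot: [1.047, 1.32, -1.044]
wrist_force: [-0.2, 3.9, -0.7]
opening: 0.414
```

```bash
python3 nav.py 559.1,-28.6,2.5 k=1 step=.002
```

```text
t 20.7 tcp mm [682.8  -28.65 188.94] xtool [-0.0088  0.0097 -0.9999] yaw(y) 12.77 ytool_z -0.0064 F [-0.22  3.86 -0.69] M [ 0.8   0.08 -0.02] open 0.4145 q [-0.23  0.83  0.47  1.44 -0.43  0.98  0.57]
s 249.7 (home 248.6) lat err 0.76 yaw err 0.27  F_t -3.82 F_n(out) 0.62 Fz -0.69
[[-0.97, 0.88, -0.54, -0.56, -0.5, -0.27]]
```

Request:
{"op": "jog_arm", "data": {"targets": [[-0.3,0.3,0,-0.5,-0.5,-0.2],[0,0.3,0,0,0,0]]}}

```text
t: 20.9
eef_pos: [0.6822, -0.028, 0.1888]
ee_rot: [1.048, 1.306, -1.046]
wrist_force: [-0.8, 3.2, -1.0]
opening: 0.413
```

```bash
python3 nav.py 559.1,-28.6,2.5 k=1 step=.002
```

```text
t 20.9 tcp mm [682.22 -28.   188.83] xtool [-4.0e-04  1.3e-03 -1.0e+00] yaw(y) 12.52 ytool_z -0.0001 F [-0.78  3.22 -1.03] M [0.66 0.13 0.01] open 0.4129 q [-0.24  0.82  0.48  1.45 -0.42  0.97  0.57]
s 248.9 (home 248.6) lat err 0.33 yaw err 0.02  F_t -3.31 F_n(out) -0.06 Fz -1.03
[[-0.39, 0.23, -0.43, -0.08, -0.03, -0.02]]
```

```bash
cat > knob2.py <<'E'
from pose import *
import sys
p(); im,_=get_image("side"); cv2.imwrite(f"pics/{sys.argv[1]}.png",im)
def sh(a,b,box):
    x0,y0,x1,y1=box
    A=np.float32(cv2.cvtColor(a,cv2.COLOR_BGR2GRAY)[y0:y1,x0:x1]);B=np.float32(cv2.cvtColor(b,cv2.COLOR_BGR2GRAY)[y0:y1,x0:x1])
    w=cv2.createHanningWindow((x1-x0,y1-y0),cv2.CV_32F)
    return cv2.phaseCorrelate(A,B,w)
a=cv2.imread("pics/side0.png")
for f in ["side1","side7",sys.argv[1]]:
    b=cv2.imread(f"pics/{f}.png"); print(f,"knob",sh(a,b,(256,217,275,233)),"ref base",sh(a,b,(248,225,262,240)),"absdiff", np.abs(a[219:231,258:272].astype(int)-b[219:231,258:272]).mean().round(2))
E
python3 knob2.py s8; python3 knob.py pics/s8.png pics/k8.png
```

```text
t 20.9 tcp mm [682.22 -28.   188.83] xtool [-4.0e-04  1.3e-03 -1.0e+00] yaw(y) 12.52 ytool_z -0.0001 F [-0.78  3.22 -1.03] M [0.66 0.13 0.01] open 0.4129 q [-0.24  0.82  0.48  1.45 -0.42  0.97  0.57]
side1 knob ((-0.1562548091080096, 0.028338622802371205), 0.973775713890791) ref base ((0.627572340659686, 0.4137180495913144), 0.9614719571007623) absdiff 4.08
side7 knob ((-0.04109105257836454, 0.051429156543299825), 0.9927939340472222) ref base ((0.5264573896411644, 0.6077535512807719), 0.9705639081531101) absdiff 8.06
s8 knob ((-0.026125267001079422, 0.1495826087006904), 1.0210229478776456) ref base ((0.591400661014557, 0.4922841212445457), 0.9935563068919712) absdiff 7.89
```

View pics/k8.png

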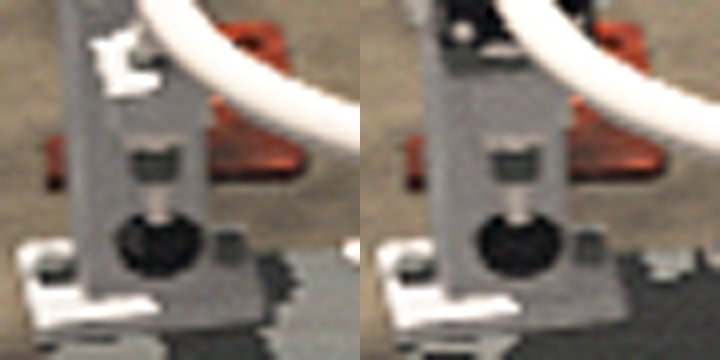

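Run:
```python
from h import *
for z in (.13,.108,.1,.09,.08,.07,.06,.05,.04,.03,.02): print(z,proj("side",[.6823,-.030,z])+[.56,-.17])
print(search_frame("side","latch_pin"))
d=np.load("pics/side7_d.npy"); m=camera_model("side");K=m["mtx"];T=m["T"]
for v in (208,212,215,218,220,222,225,228,230):
    o=[]
    for u in (262,264,266):
        c=np.array([(u-K[0,2])/K[0,0]*d[v,u],-(v-K[1,2])/K[1,1]*d[v,u],-d[v,u]]); o.append((T[:3,:3]@c+T[:3,3]).round(3))
    print(v,*o)
```

```text
0.13 [[262.72291484 186.96426332]]
0.108 [[263.17929214 197.31529264]]
0.1 [[263.34281161 201.02405477]]
0.09 [[263.54541959 205.61937802]]
0.08 [[263.74606419 210.17016994]]
0.07 [[263.9447738  214.67707472]]
0.06 [[264.14157628 219.14072416]]
0.05 [[264.33649895 223.56173801]]
0.04 [[264.52956863 227.94072423]]
0.03 [[264.7208116  232.27827928]]
0.02 [[264.91025368 236.57498839]]
[{'at': [0.6788, -0.0199, 0.0568], 'p': 0.59}]
208 [0.605 0.742 0.47 ] [ 0.679 -0.013  0.093] [ 0.675 -0.013  0.094]
212 [ 0.684 -0.018  0.082] [ 0.68  -0.021  0.081] [ 0.676 -0.019  0.082]
215 [ 0.684 -0.021  0.074] [ 0.68  -0.023  0.073] [ 0.676 -0.019  0.075]
218 [ 0.688 -0.053  0.051] [ 0.681 -0.025  0.066] [ 0.677 -0.027  0.064]
220 [ 0.688 -0.055  0.045] [ 0.681 -0.023  0.062] [ 0.677 -0.025  0.061]
222 [ 0.685 -0.026  0.056] [ 0.681 -0.024  0.057] [ 0.677 -0.027  0.056]
225 [ 0.685 -0.019  0.053] [ 0.681 -0.019  0.053] [ 0.677 -0.02   0.052]
228 [ 0.685 -0.017  0.048] [ 0.681 -0.017  0.047] [ 0.677 -0.017  0.047]
230 [ 0.689 -0.055  0.021] [ 0.685 -0.055  0.022] [ 0.681 -0.058  0.02 ]
```

Request:
{"op": "jog_arm", "data": {"targets": [[0,0,0,0,0,0],[0,0,0,0,0,0],[0,0,0,0,0,0],[0,0,0,0,0,0],[0,0,0,0,0,0]], "fingers": 0.6}}

```text
t: 21.5
eef_pos: [0.6838, -0.0371, 0.191]
ee_rot: [1.045, 1.29, -1.054]
wrist_force: [-0.8, -0.3, 0.8]
opening: 0.796
```

```bash
python3 knob2.py s9
python3 - <<'E'
import cv2
s=cv2.imread("pics/s9.png")
cv2.imwrite("pics/c9.png",cv2.resize(s[140:240,200:320],None,fx=6,fy=6,interpolation=cv2.INTER_CUBIC))
E
```

```text
t 21.5 tcp mm [683.78 -37.08 190.98] xtool [ 0.0062 -0.0118 -0.9999] yaw(y) 12.16 ytool_z 0.0036 F [-0.76 -0.31  0.83] M [-0.03 -0.02 -0.  ] open 0.7961 q [-0.24  0.82  0.49  1.45 -0.42  0.97  0.57]
side1 knob ((-0.1562548091080096, 0.028338622802371205), 0.973775713890791) ref base ((0.627572340659686, 0.4137180495913144), 0.9614719571007623) absdiff 4.08
side7 knob ((-0.04109105257836454, 0.051429156543299825), 0.9927939340472222) ref base ((0.5264573896411644, 0.6077535512807719), 0.9705639081531101) absdiff 8.06
s9 knob ((-0.0034105790464753483, 0.12021989010447243), 0.9399586889892817) ref base ((0.8714237805882012, 0.5189625550404102), 1.1237714036305746) absdiff 9.73
```

View pics/c9.png

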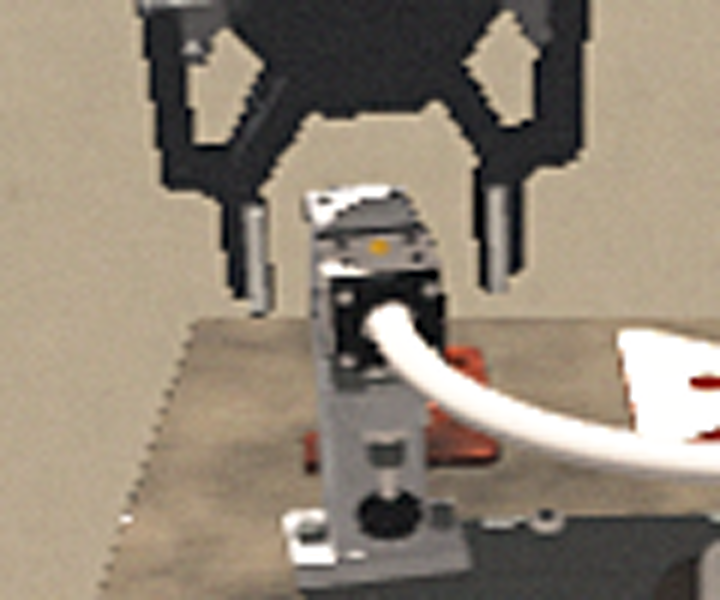

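Request:
{"op": "jog_arm", "data": {"targets": [[0,2,15,0,0,0],[0,0,25,0,0,0],[0,0,30,0,0,0],[0,0,30,0,0,0],[-10,0,20,0,0,0],[-30,20,10,0,0,0],[-30,30,0,0,0,0],[-30,30,0,0,0,0],[-20,30,0,0,0,0],[-10,20,0,0,0,0],[0,0,0,0,0,0]]}}

```text
t: 22.65
eef_pos: [0.5489, 0.0973, 0.3385]
ee_rot: [1.053, 1.278, -1.045]
wrist_force: [-0.5, -0.3, 0.2]
opening: 0.803
```

```bash
python3 knob2.py s10
python3 - <<'E'
import sys; sys.path.insert(0,".")
from h import *
s=cv2.imread("pics/s10.png"); t,d=get_image("top"); cv2.imwrite("pics/top10.png",t)
cv2.imwrite("pics/c10.png",np.hstack([cv2.resize(s[160:240,220:320],(500,400),interpolation=cv2.INTER_CUBIC),cv2.resize(t[125:205,280:360],(300,300),interpolation=cv2.INTER_CUBIC).repeat(1,0) if 0 else cv2.resize(t[125:205,290:350],(300,400),interpolation=cv2.INTER_CUBIC)]))
E
```

```text
t 22.65 tcp mm [548.85  97.29 338.54] xtool [ 0.0207 -0.0108 -0.9997] yaw(y) 12.06 ytool_z 0.018 F [-0.51 -0.26  0.18] M [-0.02  0.01 -0.04] open 0.8032 q [-0.6   0.48  0.59  1.67 -0.28  1.06  0.28]
side1 knob ((-0.1562548091080096, 0.028338622802371205), 0.973775713890791) ref base ((0.627572340659686, 0.4137180495913144), 0.9614719571007623) absdiff 4.08
side7 knob ((-0.04109105257836454, 0.051429156543299825), 0.9927939340472222) ref base ((0.5264573896411644, 0.6077535512807719), 0.9705639081531101) absdiff 8.06
s10 knob ((0.09903462579985423, 0.06563845000914714), 1.0239488326013089) ref base ((0.5446555558368225, 0.5984684612781965), 0.9720251729753282) absdiff 8.92
```

View pics/c10.png

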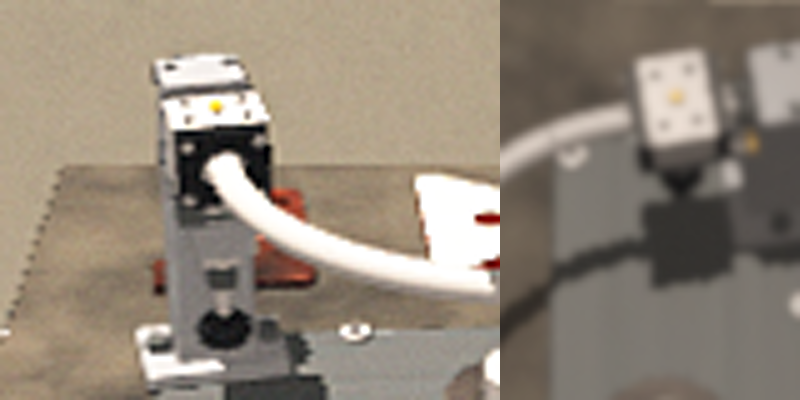

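Run:
```python
from h import *
J=np.array([.5600,-.0271,.0385])
t=cv2.imread("pics/top10.png"); c=t[135:155,315:337].astype(float)
y=np.minimum(c[:,:,2],c[:,:,1])-c[:,:,0]; y=np.clip(y-0.5*y.max(),0,None); V,U=np.mgrid[135:155,315:337]
uv=np.array([[(U*y).sum()/y.sum(),(V*y).sum()/y.sum()]]); w=atz("top",uv,.149)[0]
h=jig2w([.1225,-.0038],J)[0]; a=J[2]-np.deg2rad(80); d=w[:2]-h
print(uv,w.round(4),h.round(4),"along mm",(d@[np.cos(a),np.sin(a)]*1e3).round(2),"lateral",(d@[-np.sin(a),np.cos(a)]*1e3).round(2))
```

```text
[[324.73170732 143.76829268]] [ 0.6801 -0.0237  0.149 ] [ 0.6826 -0.0262] along mm -2.92 lateral -1.88
```

Run:
```python
from h import *
t=cv2.imread("pics/top10.png")
x0,y0,x1,y1=312,125,362,175
sc=14
v=cv2.resize(t[y0:y1,x0:x1],None,fx=sc,fy=sc,interpolation=cv2.INTER_CUBIC)
cv2.imwrite("pics/t10z.png",v[:600])
# profiles along path direction, z=.146, through axis of rod (jig coords rel home)
from scipy.ndimage import map_coordinates
J=np.array([.5600,-.0271,.0385]); a=J[2]-np.deg2rad(80); tv=np.array([np.cos(a),np.sin(a)]); nv=np.array([-tv[1],tv[0]])
h=jig2w([.1225,-.0038],J)[0]
ss=np.arange(-30,55,1.0)
for img in ("top0","top10"):
    g=cv2.imread(f"pics/{img}.png").astype(float).mean(2)
    out=[]
    for l in np.arange(-12,9,3):
        P=np.c_[h+np.outer(ss,tv)*1e-3+nv*l*1e-3,np.full(len(ss),.146)]
        uv=proj("top",P); out.append(map_coordinates(g,[uv[:,1],uv[:,0]],order=1))
    print(img); 
    for s,r in zip(ss,np.array(out).T): print(int(s),r.round(0).astype(int))
```

```text
top0
-30 [124 166 191 166 110  76  75]
-29 [123 166 191 166 111  77  76]
-28 [123 166 192 166 113  78  77]
-27 [122 165 190 167 114  79  78]
-26 [123 165 189 167 116  80  79]
-25 [123 166 188 168 117  80  79]
-24 [123 166 187 168 116  80  80]
-23 [123 166 187 169 115  81  81]
-22 [123 166 187 169 114  80  81]
-21 [123 165 187 169 113  80  81]
-20 [123 164 188 170 112  80  80]
-19 [122 164 188 170 112  80  80]
-18 [122 164 189 169 111  79  79]
-17 [123 164 190 167 110  78  79]
-16 [125 164 190 166 110  77  79]
-15 [129 164 190 164 110  78  79]
-14 [132 165 190 164 110  78  79]
-13 [136 165 189 164 111  79  79]
-12 [139 166 188 165 113  80  79]
-11 [140 166 187 167 114  81  79]
-10 [141 166 187 168 115  81  79]
-9 [139 165 187 169 116  82  79]
-8 [136 165 187 170 116  83  80]
-7 [131 164 187 171 116  83  81]
-6 [127 163 188 171 116  84  82]
-5 [124 162 188 171 116  85  83]
-4 [122 162 188 169 117  86  83]
-3 [121 162 189 168 117  86  84]
-2 [121 163 189 168 118  86  84]
-1 [121 163 190 168 120  87  83]
0 [121 163 189 168 122  87  84]
1 [124 164 187 169 122  88  85]
2 [127 164 186 170 1
[... 3779 characters left out ...]
72 173]
34 [181 181 180 179 178 177 177]
35 [183 182 181 181 180 179 179]
36 [183 183 182 181 181 180 179]
37 [182 183 182 181 181 180 179]
38 [180 182 182 181 180 180 179]
39 [177 180 181 181 180 180 178]
40 [171 178 181 181 180 180 177]
41 [164 175 180 181 180 179 175]
42 [156 173 180 180 180 179 172]
43 [147 170 179 180 180 178 170]
44 [141 168 179 180 180 178 169]
45 [139 169 178 179 179 178 169]
46 [141 169 178 179 179 178 170]
47 [148 170 178 179 179 177 171]
48 [155 172 178 178 178 177 173]
49 [163 174 178 178 178 177 174]
50 [170 175 177 178 177 177 175]
51 [173 175 177 177 177 176 176]
52 [175 176 176 176 176 176 175]
53 [174 175 175 175 175 174 175]
54 [174 173 173 173 174 172 172]
```

View pics/t10z.png

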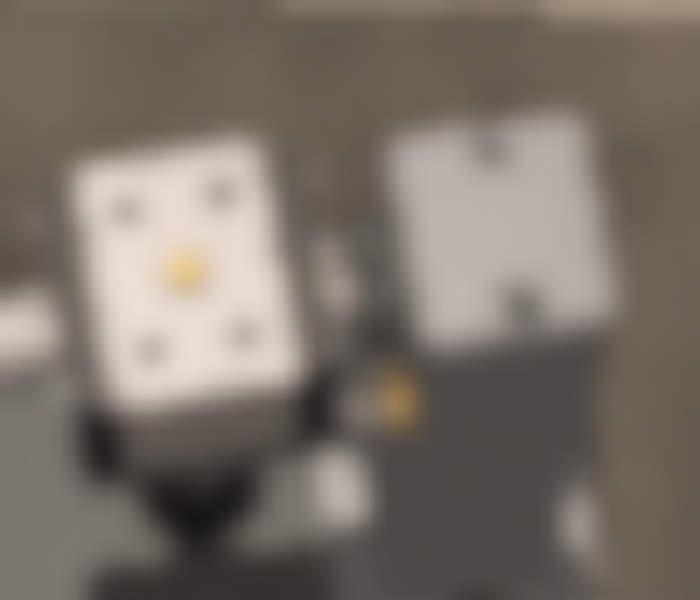

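Run:
```python
import cv2,numpy as np
a=cv2.imread("pics/top0.png");b=cv2.imread("pics/top10.png")
f=lambda x:cv2.resize(x[135:175,312:345],None,fx=11,fy=11,interpolation=cv2.INTER_CUBIC)
cv2.imwrite("pics/tcmp.png",np.hstack([f(a),f(b)]))
L=[cv2.imread(f"pics/{n}.png")[160:235,245:290] for n in ("side0","s8","s9","s10")]
cv2.imwrite("pics/scmp.png",np.hstack([cv2.resize(x,(196,330),interpolation=cv2.INTER_CUBIC) for x in L]))
```

```text
(no output)
```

View pics/tcmp.png

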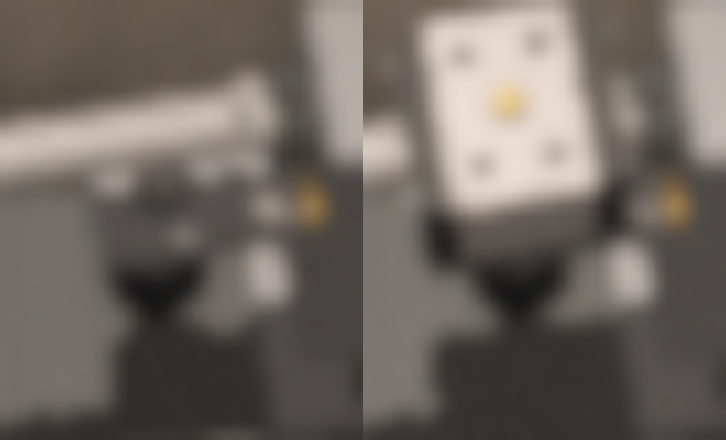

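View pics/scmp.png

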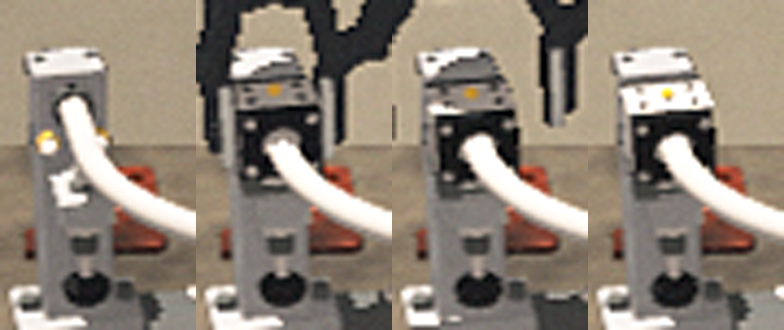

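```bash
cat > gap.py <<'E'
from pose import *
import sys
p()
Ws=[];D=[]
for k in range(3):
    im,d=get_image("side"); D.append(d)
np.save("pics/sd_%s.npy"%sys.argv[1],D); cv2.imwrite("pics/sg_%s.png"%sys.argv[1],im)
d=np.median(D,0)
m=CM("side");K=m["mtx"];T=m["T"]
V,U=np.mgrid[0:400,0:640]
W=np.stack([(U-K[0,2])/K[0,0]*d,-(V-K[1,2])/K[1,1]*d,-d],-1)@T[:3,:3].T+T[:3,3]
a=np.deg2rad(2.3-80); t=np.array([np.cos(a),np.sin(a)])
A=(W[...,:2]-np.array([.682,-.0265]))@t*1e3
np.set_printoptions(linewidth=220)
print("along, rows 175..232, cols 252..276")
for v in range(170,234,2): print(v,A[v,250:278:2].round(0).astype(int), (W[v,264,2]*1e3).round(0))
E
python3 gap.py a
```

```text
t 22.75 tcp mm [550.39  93.25 338.65] xtool [ 0.0227 -0.0143 -0.9996] yaw(y) 11.75 ytool_z 0.0193 F [ 0.54 -0.05 -0.17] M [ 0.02  0.04 -0.04] open 0.8012 q [-0.6   0.48  0.59  1.67 -0.28  1.06  0.28]
along, rows 175..232, cols 252..276
170 [652 649 644 642 643 643 640 641 639 635 634 637 630 631] -87.0
172 [647  52  47  51  48  49  47  46  40 636 635 630 632 631] 144.0
174 [649  41  39  38  38  36  32  36  33  35 634 634 628 629] 143.0
176 [649  38  31  29  30  29  31  30  30  31 635 631 627 632] 142.0
178 [648  37  27  28  17  15  14  13  14  12  11 632 634 631] 145.0
180 [653  39   8   6   5   4  -3  -3   3   2   2   2 634 629] 147.0
182 [651  40  -3  -3  -1  -3  -3  -7  -6  -7  -9  -9 632 632] 145.0
184 [648  44  -8 -12 -12 -11 -15 -15 -15 -15 -16 -16 632 631] 144.0
186 [651  47  -8 -18 -19 -19 -19 -19 -21 -21 -23 -23 632 628] 142.0
188 [650  49  -4 -22 -24 -23 -23 -22 -24 -23 -23 -24 630 632] 139.0
190 [650  50  -5 -25 -24 -23 -22 -23 -23 -23 -24 -23 -24 631] 136.0
192 [647  52  -1 -23 -22 -23 -22 -28 -29 -15 -22 -22 -24 633] 134.0
194 [269  54   0 -22 -22 -21 -26 -34 -38 -35 -22
[... 554 characters left out ...]
 90.0
212 [164 154  34  28  30  -6  -7  -9  -9 -11  28 143 143 142] 82.0
214 [156 142  37  27  28  30  -4  -6  -5  28  29 134 132 132] 77.0
216 [144 134  37  29  29  28  -3  -4  -7  28  29 124 125 123] 71.0
218 [134 129  40  29  30  29  30  -2  -2  26  29 122 121 119] 66.0
220 [125 123  43  29  28  29  30  -4  -1  30  30 113 112 113] 63.0
222 [115 116  47  29  28  30   3  -2  -1   1  29 103 104 102] 57.0
224 [106 105  49  29  28   1  -4  -6  -6  -4  -2  46  46  92] 54.0
226 [59 47 51 28 27 -4 -8 -9 -9 -9 -5 39 38 48] 52.0
228 [ 41  38  42  30  27  28  -8 -10 -10 -12  29  40  38  38] 48.0
230 [40 38 40 30 29 30 29 29 29 28 28 31 31 29] 21.0
232 [33 33 30 30 29 28 28 27 29 26 25 23 22 20] 18.0
```

```bash
cat >> gap.py <<'E'
pl=np.r_[A[188:202,257:261].ravel(),A[188:196,271:273].ravel()]
po=np.r_[A[206:222,254:256].ravel(),A[213:222,270:271].ravel(),A[230:232,256:270].ravel()*np.nan]
po=po[np.isfinite(po)]
pl=pl[abs(pl-np.median(pl))<4];po=po[abs(po-np.median(po))<4]
print("plate",np.median(pl),pl.mean(),pl.std(),len(pl),"post",np.median(po),po.mean(),po.std(),len(po),"dist",po.mean()-pl.mean())
kn=W[223:230,261:268]; print("knob z-mean",kn[...,2].mean(),"depth mean",d[223:230,261:268].mean())
E
sed -i 's/range(3)/range(2)/' gap.py
python3 gap.py b | tail -2
```

```text
plate -22.64268655889062 -22.569910837958705 0.9431084960108467 71 post 29.86823936631957 29.81633021462503 1.7115384771328603 33 dist 52.386241052583735
knob z-mean 0.05011704370961923 depth mean 0.86583346
```

```bash
python3 - <<'E'
from h import *
a=np.deg2rad(2.3-80); t=np.array([np.cos(a),np.sin(a)])
m=CM("side");K=m["mtx"];T=m["T"];V,U=np.mgrid[0:400,0:640]
for f in ("side0","side7","sd_b"):
    d=np.load(f"pics/{f}.npy") if f=="side0" else (np.load("pics/side7_d.npy") if f=="side7" else np.median(np.load("pics/sd_b.npy"),0))
    W=np.stack([(U-K[0,2])/K[0,0]*d,-(V-K[1,2])/K[1,1]*d,-d],-1)@T[:3,:3].T+T[:3,3]
    A=(W[...,:2]-np.array([.682,-.0265]))@t*1e3
    pl=np.r_[A[188:202,257:261].ravel(),A[188:196,271:273].ravel()];pl=pl[abs(pl-np.median(pl))<4]
    k=A[223:230,261:268]; print(f,"plate",pl.mean(),len(pl),"knob rows depth",[np.round(d[v,262:267].mean(),4) for v in range(218,234)])
E
python3 - <<'E'
import cv2,numpy as np
for f in ("side0","side1","s8","s10","sg_b"):
    g=cv2.imread(f"pics/{f}.png").mean(2)
    print(f,g[206:234,262:267].mean(1).round(0).astype(int))
E
```

```text
side0 plate 28.399081495247735 33 knob rows depth [np.float32(0.8774), np.float32(0.8788), np.float32(0.8782), np.float32(0.8809), np.float32(0.8678), np.float32(0.6928), np.float32(0.864), np.float32(0.8636), np.float32(0.8625), np.float32(0.8615), np.float32(0.8638), np.float32(0.8745), np.float32(0.9093), np.float32(0.9107), np.float32(0.9088), np.float32(0.9067)]
side7 plate -19.110170490627713 71 knob rows depth [np.float32(0.8771), np.float32(0.8791), np.float32(0.8786), np.float32(0.8795), np.float32(0.8683), np.float32(0.867), np.float32(0.8655), np.float32(0.8647), np.float32(0.8613), np.float32(0.8625), np.float32(0.8631), np.float32(0.8754), np.float32(0.9092), np.float32(0.9106), np.float32(0.9082), np.float32(0.9046)]
sd_b plate -22.569910837958705 71 knob rows depth [np.float32(0.8759), np.float32(0.8777), np.float32(0.8787), np.float32(0.8794), np.float32(0.8696), np.float32(0.8685), np.float32(0.8653), np.float32(0.8635), np.float32(0.8628), np.float32(0.8627), np.float32(0.8638), np.float32(0.8657), np.float32(0.909), np.float32(0.9099), np.float32(0.9097), np.float32(0.9066)]
side0 [141 119 122 122 117 124 145 116  47  56  54  67 121 130 130 117  94  29
  26  29  30  22  22  57 118 116 153 188]
side1 [146 122 128 126 122 128 150 121  49  57  56  69 126 136 134 123  97  30
  26  29  32  21  21  61 124 119 159 192]
s8 [129 127 127 127 128 133 154 126  53  60  57  71 132 139 139 126 100  29
  23  30  31  23  26  62 126 123 163 196]
s10 [128 123 124 125 124 129 154 123  51  61  58  69 130 138 136 124 105  34
  22  24  30  29  21  42 123 123 160 194]
sg_b [127 125 125 126 124 130 153 124  53  60  56  71 129 139 137 124 104  36
  23  26  27  29  19  44 125 122 160 194]
```

```bash
cat > pitch.py <<'E'
from h import *
a=np.deg2rad(2.5-80); t=np.array([np.cos(a),np.sin(a)])
m=CM("side");K=m["mtx"];T=m["T"];V,U=np.mgrid[0:400,0:640]
def an(d,name):
    W=np.stack([(U-K[0,2])/K[0,0]*d,-(V-K[1,2])/K[1,1]*d,-d],-1)@T[:3,:3].T+T[:3,3]
    A=(W[...,:2]-np.array([.6820,-.0265]))@t*1e3; Z=W[...,2]*1e3-130
    n=np.array([-t[1],t[0]]); L=(W[...,:2]-np.array([.6820,-.0265]))@n*1e3
    mk=np.zeros_like(A,bool); mk[184:206,250:280]=True; mk&=(A>-26)&(A<-15)&(np.abs(L)<17)&(Z<12.5)&(Z>-21)
    # exclude rod zone: near rod
    mk&=~((np.abs(L)<9)&(Z<9)&(L>-9)) if 0 else True
    X=np.c_[np.ones(mk.sum()),Z[mk],L[mk]]; y=A[mk]
    r=least_squares(lambda c:X@c-y,[-21,0,0],loss="soft_l1",f_scale=.7)
    print(name,"n",mk.sum(),"plate at bore height %.2f  pitch slope %.4f (%.1f deg) yaw slope %.4f"%(r.x[0],r.x[1],np.rad2deg(np.arctan(r.x[1])),r.x[2]))
    mp=np.zeros_like(A,bool); mp[206:230,252:274]=True; mp&=(A>25)&(A<34)&(np.abs(L)<18)
    X=np.c_[np.ones(mp.sum()),Z[mp],L[mp]];y=A[mp]; r=least_squares(lambda c:X@c-y,[29,0,0],loss="soft_l1",f_scale=.7)
    print("   post n",mp.sum(),"at rod height %.2f slope z %.4f l %.4f ; mean %.2f at z %.0f"%(*r.x,y.mean(),Z[mp].mean()))
if __name__=="__main__":
    an(np.load("pics/side7_d.npy"),"peak")
    for f in "ab": an(np.median(np.load(f"pics/sd_{f}.npy"),0),f)
    d0=np.load("pics/side0.npy"); an(d0,"start")
E
python3 pitch.py
```

```text
peak n 188 plate at bore height -19.15  pitch slope 0.0110 (0.6 deg) yaw slope -0.0005
   post n 189 at rod height 28.86 slope z -0.0012 l 0.0292 ; mean 29.08 at z -80
a n 213 plate at bore height -22.36  pitch slope -0.0420 (-2.4 deg) yaw slope 0.0012
   post n 191 at rod height 28.56 slope z -0.0031 l 0.0226 ; mean 28.97 at z -80
b n 207 plate at bore height -22.26  pitch slope -0.0213 (-1.2 deg) yaw slope 0.0034
   post n 189 at rod height 28.98 slope z 0.0031 l 0.0154 ; mean 28.89 at z -80
start n 17 plate at bore height -22.77  pitch slope 0.5238 (27.6 deg) yaw slope -0.5307
   post n 191 at rod height 28.91 slope z 0.0007 l 0.0400 ; mean 29.02 at z -80
```

Run:
```python
from pitch import *
D=[];I=[]
for k in range(8):
    im,d=get_image("side"); D.append(d); I.append(im.astype(float))
D=np.array(D); D[D<=0.5]=np.nan
an(np.nan_to_num(np.nanmean(D,0)),"avg8")
g=np.mean(I,0).mean(2); np.save("pics/side_avg.npy",g); print(g[218:232,262:267].mean(1).round(0))
print(status.observe()["t"])
```

```text
avg8 n 210 plate at bore height -22.43  pitch slope -0.0420 (-2.4 deg) yaw slope 0.0049
   post n 190 at rod height 28.48 slope z -0.0054 l 0.0118 ; mean 29.04 at z -80
[129. 138. 136. 124. 104.  35.  23.  27.  27.  29.  21.  42. 124. 123.]
23.4<stdin>:6: RuntimeWarning: Mean of empty slice
```

Request:
{"op": "jog_arm", "data": {"targets": [[20,-18,0,0.8,1.3,0.5],[30,-25,0,0,0,0],[30,-27,-10,0,0,0],[25,-22,-10,0,0,0],[10,-10,-10,0,0,0],[0,0,-5,0,0,0],[0,0,0,0,0,0]]}}

```text
t: 24.1
eef_pos: [0.6673, -0.0086, 0.2997]
ee_rot: [1.045, 1.314, -1.047]
wrist_force: [0.9, 0.6, 0.4]
opening: 0.801
```

```bash
python3 pose.py
```

```text
t 24.1 tcp mm [667.32  -8.63 299.72] xtool [-0.0067  0.0042 -1.    ] yaw(y) 12.66 ytool_z -0.0057 F [0.85 0.61 0.36] M [-0.01 -0.03  0.03] open 0.801 q [-0.3   0.7   0.54  1.38 -0.37  1.17  0.5 ]
```

Request:
{"op": "jog_arm", "data": {"targets": [[7,-9,-10,0.2,-0.4,0],[5.5,-7,-20,0,0,0],[1,-1,-20,0,0,0],[0,0,-15,0,0,0],[0,0,-5,0,0,0],[0,0,0,0,0,0]]}}

```text
t: 24.7
eef_pos: [0.6799, -0.0197, 0.2291]
ee_rot: [1.049, 1.314, -1.027]
wrist_force: [0.3, 0.4, 0.4]
opening: 0.802
```

```bash
python3 pose.py
```

```text
t 24.7 tcp mm [679.9  -19.67 229.11] xtool [ 0.0045  0.0134 -0.9999] yaw(y) 13.21 ytool_z 0.0074 F [0.31 0.39 0.38] M [-0.05  0.03  0.02] open 0.8015 q [-0.26  0.78  0.5   1.43 -0.42  1.04  0.56]
```

Request:
{"op": "jog_arm", "data": {"targets": [[1,-3,0,-0.5,0.2,-0.4],[1,-2,-6,-0.2,0,-0.3],[0,-1,-8,0,0,0],[0,0,-6,0,0,0],[0,0,0,0,0,0]]}}

```text
t: 25.2
eef_pos: [0.6831, -0.0254, 0.2106]
ee_rot: [1.049, 1.3, -1.042]
wrist_force: [-0.1, -1.1, 0.4]
opening: 0.798
```

```bash
python3 pose.py
```

```text
t 25.2 tcp mm [683.09 -25.43 210.62] xtool [ 6.2e-03  2.0e-04 -1.0e+00] yaw(y) 12.56 ytool_z 0.0061 F [-0.1  -1.1   0.42] M [-0.01 -0.03 -0.02] open 0.7979 q [-0.26  0.8   0.5   1.44 -0.42  1.    0.56]
```

Request:
{"op": "jog_arm", "data": {"targets": [[-0.6,-0.5,-6,0,0.35,0],[0,-0.5,-7,0,0,0],[0,0,-5,0,0,0],[0,0,-2,0,0,0],[0,0,0,0,0,0]]}}

```text
t: 25.7
eef_pos: [0.6823, -0.0266, 0.1885]
ee_rot: [1.046, 1.306, -1.047]
wrist_force: [0.7, -0.3, 0.1]
opening: 0.801
```

```bash
python3 nav.py 559.1,-28.6,2.5 k=1
```

```text
t 25.7 tcp mm [682.31 -26.62 188.45] xtool [-1.1e-03  3.0e-04 -1.0e+00] yaw(y) 12.55 ytool_z -0.001 F [ 0.74 -0.29  0.14] M [ 0.03 -0.01  0.06] open 0.8012 q [-0.25  0.83  0.49  1.45 -0.43  0.97  0.57]
s 247.6 (home 248.6) lat err 0.72 yaw err 0.05  F_t 0.44 F_n(out) 0.66 Fz 0.14
[[-0.49, -1.15, -0.05, -0.02, -0.06, -0.05]]
```

Request:
{"op": "jog_arm", "data": {"targets": [[-0.4,0,0,0,0,0],[0,0,0,0,0,0],[0,0,0,0,0,0],[0,0,0,0,0,0],[0,0,0,0,0,0]], "fingers": -1, "newtons": 40}}

```text
t: 26.2
eef_pos: [0.682, -0.0267, 0.1888]
ee_rot: [1.046, 1.305, -1.046]
wrist_force: [0.3, -0.3, -1.0]
opening: 0.418
```

```bash
python3 nav.py 559.1,-28.6,2.5 k=1
python3 - <<'E'
import sys; sys.path.insert(0,".")
from pitch import *
D=[];I=[]
for k in range(3):
    im,d=get_image("side"); D.append(d); I.append(im.astype(float))
D=np.array(D); D[D<=0.5]=np.nan
an(np.nan_to_num(np.nanmedian(D,0)),"regrip")
g=np.mean(I,0).mean(2); print(g[218:232,262:267].mean(1).round(0))
E
```

```text
t 26.2 tcp mm [681.99 -26.69 188.8 ] xtool [-4.e-04  2.e-04 -1.e+00] yaw(y) 12.55 ytool_z -0.0003 F [ 0.28 -0.28 -1.04] M [ 0.01  0.01 -0.03] open 0.4179 q [-0.25  0.82  0.49  1.45 -0.43  0.97  0.57]
s 247.6 (home 248.6) lat err 0.39 yaw err 0.05  F_t 0.33 F_n(out) 0.21 Fz -1.04
[[-0.17, -1.07, -0.4, -0.01, -0.02, -0.05]]
regrip n 215 plate at bore height -22.28  pitch slope -0.0360 (-2.1 deg) yaw slope -0.0026
   post n 191 at rod height 29.21 slope z 0.0051 l 0.0102 ; mean 28.94 at z -80
[131. 140. 139. 133. 106.  35.  25.  27.  27.  29.  21.  43. 125. 125.]<stdin>:7: RuntimeWarning: All-NaN slice encountered
```

Request:
{"op": "jog_arm", "data": {"targets": [[-0.3,1.5,0,0,0,0],[-0.3,1.5,0,0,0,0]]}}

```text
t: 26.55
eef_pos: [0.6818, -0.0263, 0.1888]
ee_rot: [1.045, 1.3, -1.049]
wrist_force: [1.1, -3.2, -2.5]
opening: 0.415
```

```bash
python3 nav.py 559.1,-28.6,2.5 k=1
```

```text
t 26.55 tcp mm [681.82 -26.3  188.84] xtool [ 0.0016 -0.0045 -1.    ] yaw(y) 12.46 ytool_z 0.0006 F [ 1.06 -3.21 -2.54] M [-0.52 -0.38  0.  ] open 0.4153 q [-0.25  0.82  0.49  1.46 -0.43  0.97  0.57]
s 247.2 (home 248.6) lat err 0.31 yaw err -0.04  F_t 3.36 F_n(out) 0.34 Fz -2.54
[[0.01, -1.46, -0.44, 0.26, 0.09, 0.04]]
```

Request:
{"op": "jog_arm", "data": {"targets": [[0.3,-2,0,0.5,0.1,0],[0.3,-2,0,0.6,0.1,0],[0.3,-2,0,0.6,0.1,0]]}}

```text
t: 26.85
eef_pos: [0.6824, -0.0293, 0.1891]
ee_rot: [1.068, 1.331, -1.032]
wrist_force: [-1.3, 1.9, 1.0]
opening: 0.412
```

```bash
python3 nav.py 559.1,-28.6,2.5 k=1
```

```text
t 26.85 tcp mm [682.43 -29.26 189.13] xtool [-0.0059  0.0322 -0.9995] yaw(y) 12.59 ytool_z 0.0013 F [-1.27  1.88  1.04] M [ 0.18  0.17 -0.04] open 0.4123 q [-0.22  0.82  0.47  1.45 -0.45  0.99  0.59]
s 250.2 (home 248.6) lat err 0.26 yaw err 0.09  F_t -2.11 F_n(out) -0.83 Fz 1.04
[[-0.6, 1.5, -0.73, -1.84, -0.34, -0.09]]
```

Request:
{"op": "jog_arm", "data": {"targets": [[0.2,-1.5,0.5,0.1,0,0],[0,0,0,0,0,0]]}}

```text
t: 27.05
eef_pos: [0.6825, -0.0297, 0.1893]
ee_rot: [1.071, 1.335, -1.029]
wrist_force: [-0.4, 0.9, -0.2]
opening: 0.412
```

```bash
cat > meas.py <<'E'
from pitch import *
import warnings; warnings.simplefilter("ignore")
D=[];I=[]
for k in range(4):
    im,d=get_image("side"); D.append(d); I.append(im.astype(float))
D=np.array(D); D[D<=0.5]=np.nan
an(np.nan_to_num(np.nanmedian(D,0)),"meas")
g=np.mean(I,0).mean(2); print("knob rows",g[218:232,262:267].mean(1).round(0)); cv2.imwrite("pics/meas.png",im)
E
python3 nav.py 559.1,-28.6,2.5 k=1; python3 meas.py
```

```text
t 27.05 tcp mm [682.49 -29.67 189.3 ] xtool [-0.0069  0.0379 -0.9993] yaw(y) 12.61 ytool_z 0.0016 F [-0.39  0.94 -0.21] M [-0.08  0.03  0.03] open 0.4123 q [-0.22  0.82  0.47  1.44 -0.45  0.99  0.59]
s 250.6 (home 248.6) lat err 0.24 yaw err 0.11  F_t -1.00 F_n(out) -0.17 Fz -0.21
[[-0.66, 1.9, -0.9, -2.17, -0.39, -0.11]]
meas n 198 plate at bore height -21.51  pitch slope -0.0096 (-0.6 deg) yaw slope -0.0104
   post n 192 at rod height 28.40 slope z -0.0051 l 0.0282 ; mean 28.99 at z -80
knob rows [131. 141. 139. 126. 101.  28.  25.  28.  28.  27.  24.  56. 128. 124.]
```

Request:
{"op": "jog_arm", "data": {"targets": [[0,0,0,0,0,0],[0,0,0,0,0,0],[0,0,0,0,0,0]], "newtons": 20}}

```text
t: 27.55
eef_pos: [0.6825, -0.0296, 0.1893]
ee_rot: [1.07, 1.334, -1.029]
wrist_force: [0.8, 1.1, -1.2]
opening: 0.414
```

```bash
python3 nav.py 559.1,-28.6,2.5 k=1; python3 meas.py
```

```text
t 27.55 tcp mm [682.49 -29.63 189.3 ] xtool [-0.0068  0.0367 -0.9993] yaw(y) 12.62 ytool_z 0.0014 F [ 0.77  1.14 -1.23] M [ 0.11  0.01 -0.08] open 0.4144 q [-0.22  0.82  0.47  1.44 -0.45  0.99  0.59]
s 250.6 (home 248.6) lat err 0.24 yaw err 0.12  F_t -0.94 F_n(out) 1.00 Fz -1.23
[[-0.66, 1.86, -0.9, -2.1, -0.39, -0.12]]
meas n 199 plate at bore height -21.55  pitch slope -0.0181 (-1.0 deg) yaw slope 0.0026
   post n 192 at rod height 29.16 slope z 0.0034 l 0.0183 ; mean 29.00 at z -80
knob rows [130. 139. 139. 127. 100.  29.  24.  29.  28.  25.  23.  57. 130. 124.]
```

Held almost force-free with the pin fully up; release.

Request:
{"op": "jog_arm", "data": {"targets": [[0,0,0,0,0,0],[0,0,0,0,0,0],[0,0,0,0,0,0],[0,0,0,0,0,0]], "fingers": 0.6}}

```text
t: 28.15
eef_pos: [0.6829, -0.0315, 0.1901]
ee_rot: [1.07, 1.331, -1.03]
wrist_force: [-0.6, -0.9, -0.6]
opening: 0.799
```

```bash
python3 nav.py 559.1,-28.6,2.5 k=1; python3 meas.py
```

```text
t 28.15 tcp mm [682.91 -31.49 190.07] xtool [-0.0049  0.0339 -0.9994] yaw(y) 12.55 ytool_z 0.0026 F [-0.63 -0.89 -0.56] M [-0.06 -0.02 -0.01] open 0.7987 q [-0.22  0.82  0.47  1.44 -0.45  0.99  0.59]
s 252.5 (home 248.6) lat err 0.25 yaw err 0.05  F_t 0.73 F_n(out) -0.80 Fz -0.56
[[-1.08, 3.72, -1.67, -1.94, -0.28, -0.05]]
meas n 210 plate at bore height -22.32  pitch slope -0.0299 (-1.7 deg) yaw slope 0.0005
   post n 191 at rod height 28.82 slope z 0.0002 l 0.0147 ; mean 28.94 at z -80
knob rows [130. 139. 139. 132. 106.  36.  22.  27.  28.  30.  21.  40. 121. 130.]
```

Request:
{"op": "jog_arm", "data": {"targets": [[0,1,12,0,0,0],[0,0,25,0,0,0],[0,0,30,0,0,0],[0,0,30,0,0,0],[-10,0,20,0,0,0],[-30,20,10,0,0,0],[-30,30,0,0,0,0],[-30,30,0,0,0,0],[-20,25,0,0,0,0],[-10,10,0,0,0,0],[0,0,0,0,0,0],[0,0,0,0,0,0],[0,0,0,0,0,0]]}}

```text
t: 29.65
eef_pos: [0.5487, 0.0855, 0.333]
ee_rot: [1.078, 1.319, -1.023]
wrist_force: [-0.1, -0.4, 0.5]
opening: 0.798
```

```bash
python3 pose.py; python3 meas.py
python3 - <<'E'
import sys; sys.path.insert(0,".")
from h import *
s=cv2.imread("pics/meas.png"); cv2.imwrite("pics/fin.png",cv2.resize(s[160:350,190:480],None,fx=2.7,fy=2.7,interpolation=cv2.INTER_CUBIC))
E
```

```text
t 29.65 tcp mm [548.69  85.54 332.98] xtool [ 0.0091  0.0351 -0.9993] yaw(y) 12.39 ytool_z 0.0164 F [-0.12 -0.4   0.48] M [-0.06  0.02 -0.07] open 0.7976 q [-0.54  0.48  0.56  1.68 -0.32  1.06  0.34]
meas n 215 plate at bore height -22.23  pitch slope -0.0340 (-1.9 deg) yaw slope 0.0058
   post n 191 at rod height 29.16 slope z 0.0028 l 0.0048 ; mean 29.05 at z -80
knob rows [129. 137. 138. 130. 104.  34.  23.  26.  26.  30.  21.  39. 118. 124.]
```

View pics/fin.png

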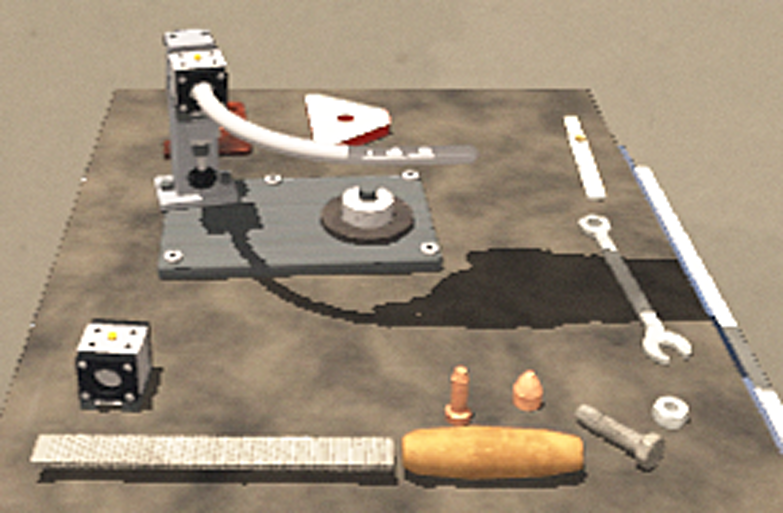

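```bash
python3 -c "
from station import bot; print(bot.job_done())"
```

```text
the job is handed in; nothing more can be done
None
```

I threaded the carriage block nearest the base onto the rod, slid it round the bend and pushed it home. All the checks but one say it latched. I then let go of it, moved the arm clear and handed the job in at about 30 s.

**Forces:** The bend read no more than about 1 N of side force. The final push peaked at about 10 N along the rod. The wrist force was only read at the end of each short move, so brief peaks in between were not seen.

**Signs that it latched:**
- At full push the carriage reached about 1.8 mm past home, and the latch pin's knob was back at its starting height.
- When I gripped it again and pulled back with about 3.4 N, it stayed put.
- It stayed put after I let go, and the arm touched nothing.

**A check that disagrees:** After letting go, the carriage settles tilted about 2° with its top leaning back. Its bore middle measures about 1.3 mm short of home, give or take 0.5 mm, and the pin sits about 0.4 mm below fully up. I gripped it again, straightened it and let go a second time. It went back to the same place, so I took this to be its natural rest against the pin. An early top-camera reading had put it 2.3–2.9 mm short. The side-camera depth measurements did not confirm that, and the knob position and the pull test did not fit an unlatched carriage.

I did not touch the magnet, the bracket, the nozzle or the look-alike block.

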